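# Lift a sample tray with the lifter and set it on its colour's stand

### The arm

A 7-joint arm with a two-finger parallel gripper is mounted at the origin on a cart in front of the work surface, level with it; the furniture and walls round the work are solid. World frame = base frame: x ahead of the robot, y to its left, z up, the work surface at z = 0. Lengths are in m, angles in rad, forces in N, time in s.
With the tool pointing down it reaches from about 0.425 to 0.925 m from the base axis. Payload 6.8 kg.
Tool frame: the origin (TCP) lies at the very end of the fingers, on their centre line; the grasp point (between the pads) lies 19 mm behind it (bot.grasp_offset is the distance from the TCP to the grasp point, in m); z points along the fingers, y is the direction in which the jaws open and shut (so a half turn about z gives the same grasp; the last joint's range is limited). The gripper opens to 85 mm and grips with 20 to 120 N. Pads are 22 mm wide; open, the fingers measure 114 mm over their backs; the gripper's body (76 mm by 85 mm) begins 54 mm behind the grasp point. The pads swing forward as they close: fully open they stand 13 mm farther back than shut.
Start: joints at [1.186, 0.477, 0.022, 1.555, -0.011, 1.109, -0.083], TCP at [0.184, -0.649, 0.231] pointing down, gripper open.
Joint ranges: [-2.96, 2.96], [-0.34, 2.1], [-1.41, 1.46], [0.24, 2.44], [-1.37, 4.51], [0.17, 1.92], [-2.96, 2.96]. Speed limits (rad/s): [2.39, 2.39, 3.14, 3.14, 3.14, 3.14, 3.14].

### API

Orientations are given as a unit quaternion [w, x, y, z].
In Python, from station import monitor, cams, bot, finder gives the robot as it stands.
- The arm moves only by the tool jog_arm, never from a script. Its argument "plan" is a list of rows, each an object of numbers: "x", "y", "z": the shift along the tool's x, y, z as a fraction of full scale; "wx", "wy", "wz": the turn, a rotation vector about the tool's x, y, z as a fraction of full scale. A call has 1 to 12 rows; each row is the pose to reach, as a shift and turn from the pose measured when the call began, along the tool's axes at that moment, turning the shorter way round; what a row does not reach only later rows make up. Full scale, the value 1, is 20 cm for a shift and 180 degrees for a turn. A row lasts 1/12 s, in which the tool goes at most 41.7 mm and 7.16 degrees, less where a joint would pass 70% of its speed; a pose out of reach is approached as far as the arm can. A call with a number of a shift or a turn outside -1 to 1 is refused whole. A call with a gripper value outside its range is refused whole. "hand" is the opening, from -1 (shut) to 1 (fully open), set as the call begins (left out, the last holds). The fingers move at their own pace and stop on an object; "grip_force" is the grip in N (left out, the last holds). Time passes only in rows, so rows that repeat a pose let the fingers close. It gives the time, the measured TCP pose, the force and the opening at its end, in the units of the state.
- monitor.get_obs(): the state, without advancing time (a new reading comes with each control period).
- cams.read_camera(name): name is "scene" or "side" or "wrist"; returns the picture (420x560x3 uint8, red, green, blue); there is no depth.
- cams.get_calibration(name): a dict with "fx", "fy", "cx", "cy" (pixels), "distortion" ([k1, k2, p1, p2, k3] as OpenCV has them; the pictures are not rectified), "extrinsics" (4x4, takes a point from world to camera coordinates). Camera axes: x right, y down, z forward; pixel columns grow to the right and rows downward; lengths in m; the calibration is good to about 2 mm. A picture is of the moment at which its call begins: read the wrist's pose just before it. get_calibration takes no time and is no camera call; for the wrist camera it gives the pose at the moment of the call.
- bot.hand_in(): hands the job in, once; it reports no verdict.
Trained networks look in the newest picture that a camera, given by its name, has taken for a name from the list of things; names that differ only in an ending like _2 or _b are one class to them, and where a whole thing is asked for, a point or a joint stands for the part that bears it (a point fixed in the world has none). Each returns a list of dicts, best first, with "confidence" (0 to 1); they miss things now and then, are a little off and sometimes report something else, mostly with a low value. They report only what shows in the picture. A call takes as long as a camera call. They do not tell look-alikes from the thing itself.
- finder.find_in(camera, target): "bbox" ([left, top, width, height] in pixels, round what is visible of it).
- finder.place_of(camera, target): "location" ([column, row] in pixels: a listed point, or the origin of a listed thing).
The state is a dict: "t": time; "q": joint angles; "joint_vel": joint speeds; "joint_torque": joint torques, N m; "eef_pos": TCP position; "tool_rot": TCP orientation; "contact_force": force on the tool from outside, world axes, zero at the start; "torque": the same for the moment, N m; "gripper_width": opening from 0.0 (shut) to 1.0 (fully open).
Only numpy, scipy, OpenCV 4.12 (cv2) and the standard library are available. Lean on these libraries where they do the work, as an engineer would, in place of code of your own. Each camera call takes 0.05 s, during which the arm holds its last target. There are 200 camera calls.

### The job

Slide the lifter's blade under the blue sample tray that stands on the grey stand, lift it clear, and set it down, centred between the cheeks, on the stand of the tray's own colour with the white crucible still standing in it. Then draw the lifter out and stand it back on the bench, blade flat and clear of the stands. Touch the tray and crucible only with the lifter, and knock over neither of the vials.

Things in the scene. Friction and masses are not known exactly. Their poses are not given: they have to be found in the camera images.
- lifter: steel spatula with a raised black handle; origin at the underside of the blade's middle, x towards the blade's front edge, y to its left, z up. Blade 80 long (x -40 to +40) x 50 wide x 3 mm thick; two wires rise from its rear (x -34 to -66 mm) to the handle; two wire feet at x = -138 mm, y = +-20 mm reach down to the blade's underside level, so it stands on the bench by itself; 0.15 kg
- lifter_grip (a point): middle of the lifter's handle, at (-95, 0, 55) mm in the lifter's frame; the handle is a black bar 85 long (x) x 18 wide (y) x 24 mm high
- tray: blue flat open tray, 90 (x) x 100 (y) mm, 10 mm high, floor and walls 3 mm thick, 0.09 kg; origin under its middle. At the start it rests centred on the rails of the grey stand, its underside 26 mm above the bench, its long y sides overlapping the rails by 14 mm each
- cup: white porcelain crucible, loose in the tray; 46 mm across the rim, 31 mm across the base, 36 mm high; origin at the middle of its underside, z up
- grey_stand: fixed grey tray stand, 110 deep (its x) x 126 wide (its y) mm, origin under its middle on the bench. Two solid grey rails run along its x at y = +-36 to +-58 mm, tops 26 mm above the bench; between them is a 72 mm wide channel, open at the front (-x) and floored by a 3 mm base plate. Cheeks (inner faces at y = +-58 mm) and a rear stop (front face at x = +52 mm) rise to 33 mm
- grey_stand_seat (a point): middle of the grey stand at the height of the rail tops
- blue_stand: fixed blue tray stand, 110 deep (its x) x 126 wide (its y) mm, origin under its middle on the bench. Two solid blue rails run along its x at y = +-36 to +-58 mm, tops 26 mm above the bench; between them is a 72 mm wide channel, open at the front (-x) and floored by a 3 mm base plate. Cheeks (inner faces at y = +-58 mm) and a rear stop (front face at x = +52 mm) rise to 33 mm
- blue_stand_seat (a point): middle of the blue stand at the height of the rail tops, where the tray's origin shall come
- orange_stand: fixed orange tray stand, 110 deep (its x) x 126 wide (its y) mm, origin under its middle on the bench. Two solid orange rails run along its x at y = +-36 to +-58 mm, tops 26 mm above the bench; between them is a 72 mm wide channel, open at the front (-x) and floored by a 3 mm base plate. Cheeks (inner faces at y = +-58 mm) and a rear stop (front face at x = +52 mm) rise to 33 mm; not to be used
- blue_vial: small vial with a blue cap, 24 mm across, 57 mm high, loose on the bench; origin under its middle
- black_vial: small vial with a black cap, 24 mm across, 57 mm high, loose on the bench; origin under its middle
Things that resemble listed ones, but are neither listed nor needed, are in the scene too. There is more than one size of the cup; the one meant has the size given above.

How it is judged:
On the way:
1. the tray rides on the lifter, more than 20 mm clear above its place on the grey stand, with the crucible upright in it (contact force between lifter and tray above 0.3 N and height (world z) of tray above 0.046 m and horizontal distance between cup and tray below 0.04 m and angle between cup's own z axis and vertical below 0.3 rad), for 0.2 s.
At the end, for the whole second after the job is handed in: Tray level on the blue rails: middle within 15 mm of the seat, height within 3 mm, turned under 0.2 rad; crucible upright on its floor; lifter standing on the bench within 8 mm of its height, off the tray, blade middle over 90 mm from the grey and blue seats; all at rest (horizontal distance between tray and blue_stand_seat below 0.015 m and z of tray in the frame of blue_stand_seat between -0.003 and 0.003 m and angle between tray's own z axis and vertical below 0.06 rad and angle between the x axis of tray and the x axis of blue_stand, either way round below 0.2 rad and horizontal distance between cup and tray below 0.04 m and angle between each of cup, lifter's own z axis and vertical below 0.1 rad and z of cup in the frame of tray between -0.008 and 0.008 m and contact force between lifter and tray below 0.05 N and height (world z) of lifter between -0.008 and 0.008 m and horizontal distance between lifter and blue_stand_seat above 0.09 m and horizontal distance between lifter and grey_stand_seat above 0.09 m and linear speed of each of tray, cup, lifter below 0.02 m/s); the robot touches nothing.
It fails at once if the robot's fingers or arm touch the tray or the crucible (contact force between any of the fingers, the arm and tray above 0.5 N or contact force between any of the fingers, the arm and cup above 0.5 N).
It fails at once if the crucible tips over (angle between cup's own z axis and vertical above 0.6 rad).
It fails at once if a vial is knocked over (angle between any of blue_vial, black_vial's own z axis and vertical above 0.5 rad).
It also fails if it takes over 70 s, if anything falls off the work surface, if the arm or the gripper's body presses on something with over 40 N, if the wrist force passes 120 N, or if a joint passes its speed limit or range.

## Working session

There is one attempt and no reset: what is moved stays moved. The work goes in short steps, Python scripts to look and compute and a tool call to move; the robot and the scene stay as the last step left them, time stands still between calls to the robot, and variables do not carry over. Pictures are saved under pics/ and viewed, about 8 in all and at most 12, crops included, and the job is handed in when it is done.

Besides the shell and the picture viewer there is one more tool, called after "Call:" as a command line: name --argument value ..., lists and objects as JSON in quotes. jog_arm: Moves the arm, as the interface text tells. Shift numbers are shares of 20 cm and turn numbers shares of 180 degrees, none past 1 either way. Its arguments: {"type":"object","properties":{"plan":{"type":"array","items":{"type":"object","properties":{"x":{"type":"number","minimum":-1,"maximum":1},"y":{"type":"number","minimum":-1,"maximum":1},"z":{"type":"number","minimum":-1,"maximum":1},"wx":{"type":"number","minimum":-1,"maximum":1},"wy":{"type":"number","minimum":-1,"maximum":1},"wz":{"type":"number","minimum":-1,"maximum":1}}}},"hand":{"type":"number"},"grip_force":{"type":"number"}},"required":["plan"]}

```bash
ls; mkdir -p pics; python3 - <<'E'
from station import monitor, cams, bot, finder
import cv2, numpy as np
o=monitor.get_obs(); print(o['t'],o['eef_pos'],o['tool_rot'],o['gripper_width'],bot.grasp_offset)
a=cams.read_camera('scene');b=cams.read_camera('side')
cv2.imwrite('pics/scene0.png',a[:,:,::-1]);cv2.imwrite('pics/side0.png',b[:,:,::-1])
for c in('scene','side'):
    k=cams.get_calibration(c);print(c,k['fx'],k['fy'],k['cx'],k['cy'],k['distortion'],np.round(k['extrinsics'],3).tolist())
    for n in ['lifter','lifter_grip','tray','cup','grey_stand','blue_stand','orange_stand','blue_vial','black_vial']:
        print(c,n,[(np.round(d['location'],1).tolist(),round(d['confidence'],2)) for d in finder.place_of(c,n)][:4])
E
```

```text
pics
0.0 [ 0.18429497 -0.64873589  0.23031517] [-9.05200789e-04  9.90436031e-01  1.37969607e-01 -1.92584620e-04] 1.0020586149966717 0.0187
scene 382.1300852168024 382.1300852168024 284.8312256704945 204.80108095319196 [-0.0352779  0.         0.         0.         0.       ] [[-0.439, -0.898, 0.019, 0.191], [-0.692, 0.325, -0.645, 0.43], [0.573, -0.296, -0.764, 0.884], [0.0, 0.0, 0.0, 1.0]]
scene lifter [([318.5, 230.7], 0.78)]
scene lifter_grip [([349.0, 212.0], 0.88)]
scene tray [([348.2, 170.2], 0.97)]
scene cup [([316.5, 186.2], 0.66), ([350.2, 169.9], 0.6), ([379.4, 173.6], 0.48)]
scene grey_stand [([346.4, 178.2], 0.58)]
scene blue_stand [([168.1, 240.0], 0.65)]
scene orange_stand [([257.9, 208.6], 0.79)]
scene blue_vial [([301.1, 186.4], 0.47)]
scene black_vial [([214.3, 212.6], 0.43)]
side 438.8057197370273 438.8057197370273 276.9347899261647 212.04979693664754 [-0.05112137  0.          0.          0.          0.        ] [[1.0, -0.002, 0.023, -0.52], [0.02, -0.405, -0.914, 0.039], [0.011, 0.914, -0.405, 1.169], [0.0, 0.0, 0.0, 1.0]]
side lifter [([249.3, 253.5], 0.67), ([307.5, 189.2], 0.27)]
side lifter_grip [([240.8, 254.9], 0.6)]
side tray [([323.4, 294.9], 0.59)]
side cup [([324.3, 290.0], 0.82), ([311.1, 342.9], 0.79), ([324.1, 267.7], 0.62)]
side grey_stand [([322.5, 303.7], 0.8), ([251.3, 253.0], 0.23)]
side blue_stand [([309.4, 193.0], 0.95)]
side orange_stand [([307.1, 230.5], 0.56)]
side blue_vial [([327.4, 260.5], 0.54)]
side black_vial [([320.2, 210.0], 0.52)]
```

View pics/scene0.png

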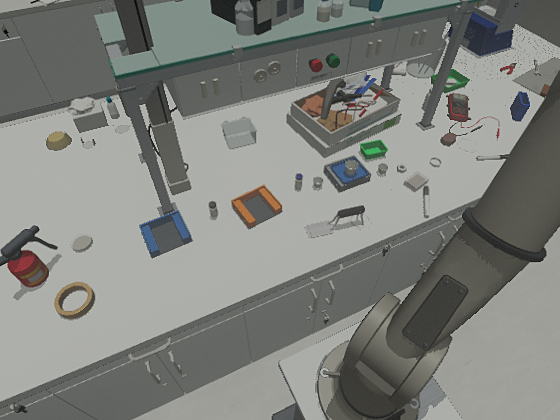

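View pics/side0.png

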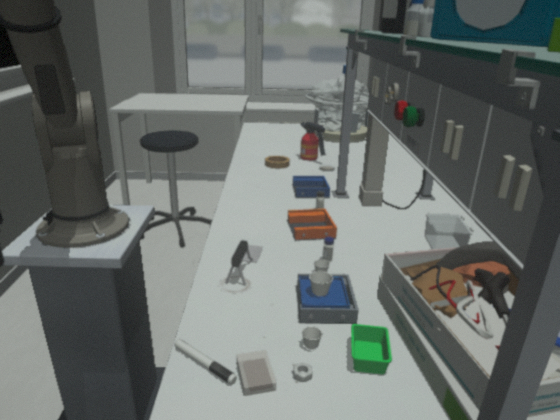

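The scene picture shows the lifter at (335,220) with its blade pointing left, towards +y. The tray and crucible stand on the grey stand at (347,172), the orange stand is at (257,207) and the blue stand at (166,235). The side picture shows all the stands open to the left, towards the robot.

Possible confusions:
- **Crucibles:** the one in the tray is at (350,170). Small cups are at (317,184), between stand and vial, and at (382,169), on the bench. I take the one in the tray.
- **Trays:** the green box at (373,149) and the clear box are not the tray.

```bash
cat > h.py <<'E'
from station import monitor, cams, bot, finder
import cv2, numpy as np
from scipy.spatial.transform import Rotation as R
from scipy.optimize import least_squares
def K(k): return np.array([[k['fx'],0,k['cx']],[0,k['fy'],k['cy']],[0,0,1]]),np.array(k['distortion'],float)
def plane(k,uv,z):
    M,d=K(k);E=np.array(k['extrinsics']);n=cv2.undistortPoints(np.float64([[uv]]),M,d)[0,0]
    Rr=E[:3,:3];c=-Rr.T@E[:3,3];r=Rr.T@np.r_[n,1];return c+r*(z-c[2])/r[2]
def proj(k,P):
    M,d=K(k);E=np.array(k['extrinsics']);P=np.atleast_2d(P)
    return cv2.projectPoints(np.float64(P),cv2.Rodrigues(E[:3,:3])[0],E[:3,3],M,d)[0][:,0]
def tri(obs): # list of (calib,uv)
    f=lambda p:np.concatenate([proj(k,p)[0]-uv for k,uv in obs])
    s=least_squares(f,[.6,-.2,.03]);return s.x,np.abs(s.fun).max()
def rot(o): q=o['tool_rot'];return R.from_quat([q[1],q[2],q[3],q[0]])
E
python3 - <<'E'
from h import *
a=cams.get_calibration('scene');b=cams.get_calibration('side');w=cams.get_calibration('wrist')
pts={'lifter':((318.5,230.7),(249.3,253.5),0),'grip':((349,212),(240.8,254.9),.055),'tray':((348.2,170.2),(323.4,294.9),.026),'grey':((346.4,178.2),(322.5,303.7),0),'blue':((168.1,240),(309.4,193),0),'orange':((257.9,208.6),(307.1,230.5),0),'cup':((350.2,169.9),(324.3,290),.029),'cup2':((316.5,186.2),(324.1,267.7),0),'cup3':((379.4,173.6),(311.1,342.9),0),'bluev':((301.1,186.4),(327.4,260.5),0),'blackv':((214.3,212.6),(320.2,210),0)}
for n,(u,v,z) in pts.items():
    t,e=tri([(a,u),(b,v)]);print(n,np.round(plane(a,u,z)[:2],3),np.round(plane(b,v,z)[:2],3),np.round(t,3),round(e,1))
o=monitor.get_obs();E=np.array(w['extrinsics']);Rt=rot(o).as_matrix()
print('cam in tool',np.round(Rt.T@(-E[:3,:3].T@E[:3,3]-o['eef_pos']),3));print(np.round(Rt.T@E[:3,:3].T,3));print(w['fx']);print(np.round(Rt,3))
E
```

```text
lifter [ 0.448 -0.122] [ 0.454 -0.129] [ 0.452 -0.123 -0.003] 0.4
grip [ 0.437 -0.216] [ 0.441 -0.233] [ 0.441 -0.22   0.048] 0.2
tray [ 0.614 -0.33 ] [ 0.61  -0.335] [ 0.612 -0.331  0.024] 0.8
grey [ 0.604 -0.321] [ 0.611 -0.328] [ 0.611 -0.323 -0.004] 0.7
blue [0.611 0.304] [0.627 0.28 ] [ 0.626  0.305 -0.013] 1.1
orange [0.609 0.012] [0.601 0.003] [ 0.605  0.011 -0.002] 1.2
cup [ 0.61  -0.335] [ 0.613 -0.322] [ 0.611 -0.332  0.035] 1.0
cup2 [ 0.615 -0.208] [ 0.628 -0.188] [ 0.622 -0.205  0.007] 2.5
cup3 [ 0.574 -0.439] [ 0.58  -0.445] [ 0.579 -0.441 -0.003] 0.6
bluev [ 0.636 -0.16 ] [ 0.639 -0.155] [ 0.638 -0.159  0.002] 0.5
blackv [0.653 0.144] [0.65  0.143] [0.651 0.144 0.   ] 0.4
cam in tool [ 0.068 -0.001 -0.142]
[[ 0.002 -0.965 -0.262]
 [ 1.     0.002  0.   ]
 [ 0.    -0.262  0.965]]
330.7215764214641
[[ 0.962  0.273  0.   ]
 [ 0.273 -0.962 -0.   ]
 [ 0.     0.    -1.   ]]
```

Call:
jog_arm --plan '[{"x": 0.98, "y": -0.84}, {"x": 0.98, "y": -0.84}, {"x": 0.98, "y": -0.84}, {"x": 0.98, "y": -0.84}, {"x": 0.98, "y": -0.84}, {"x": 0.98, "y": -0.84}, {"x": 0.98, "y": -0.84}]' --hand 1

```text
invalid input at $.plan[0]: expected keys x, y, z, wx, wy, wz
```

Call:
jog_arm --plan '[{"x": 0.98, "y": -0.84, "wz": -0.375}, {"x": 0.98, "y": -0.84, "wz": -0.375}, {"x": 0.98, "y": -0.84, "wz": -0.375}, {"x": 0.98, "y": -0.84, "wz": -0.375}, {"x": 0.98, "y": -0.84, "wz": -0.375}, {"x": 0.98, "y": -0.84, "wz": -0.375}, {"x": 0.98, "y": -0.84, "wz": -0.375}, {"x": 0.98, "y": -0.84, "wz": -0.375}, {"x": 0.98, "y": -0.84, "wz": -0.375}, {"x": 0.98, "y": -0.84, "wz": -0.375}, {"x": 0.98, "y": -0.84, "wz": -0.375}, {"x": 0.98, "y": -0.84, "wz": -0.375}]'

```text
invalid input at $.plan[0]: expected keys x, y, z, wx, wy, wz
```

```bash
python3 - <<'E'
from h import *
import pickle
o=monitor.get_obs();k=cams.get_calibration('wrist');im=cams.read_camera('wrist')
cv2.imwrite('pics/w1.png',im[:,:,::-1]);pickle.dump(k,open('w1.pkl','wb'))
print(o['t'],o['eef_pos'],rot(o).as_matrix().round(3).tolist(),o['q'].round(2))
for n in ['lifter','lifter_grip','tray','cup','grey_stand']:
    print(n,[(np.round(d['location'],1).tolist(),round(d['confidence'],2)) for d in finder.place_of('wrist',n)][:4])
E
```

```text
1.0 [ 0.18446375 -0.64932941  0.23129683] [[0.962, 0.273, 0.0], [0.273, -0.962, -0.0], [0.0, 0.0, -1.0]] [ 1.19  0.48  0.02  1.56 -0.01  1.11 -0.08]
lifter []
lifter_grip []
tray []
cup []
grey_stand []
```

View pics/w1.png

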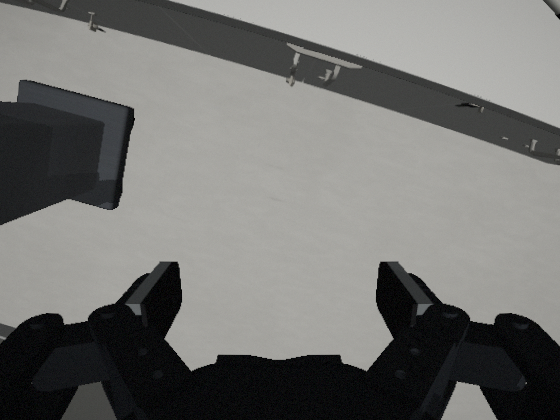

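The move was refused because every key is required. The wrist picture shows only empty floor, with the fingers at the bottom around (150,290) and (405,290).

Call:
jog_arm --plan '[{"x": 0.98, "y": -0.84, "z": 0, "wx": 0, "wy": 0, "wz": 0}, {"x": 0.98, "y": -0.84, "z": 0, "wx": 0, "wy": 0, "wz": 0}, {"x": 0.98, "y": -0.84, "z": 0, "wx": 0, "wy": 0, "wz": 0}, {"x": 0.98, "y": -0.84, "z": 0, "wx": 0, "wy": 0, "wz": 0}, {"x": 0.98, "y": -0.84, "z": 0, "wx": 0, "wy": 0, "wz": 0}, {"x": 0.98, "y": -0.84, "z": 0, "wx": 0, "wy": 0, "wz": 0}, {"x": 0.98, "y": -0.84, "z": 0, "wx": 0, "wy": 0, "wz": 0}]' --hand 1

```text
t: 1.88
eef_pos: [0.3322, -0.4276, 0.2316]
tool_rot: [-0.001, 0.99, 0.143, 0.001]
contact_force: [-0.0, 0.4, -1.0]
gripper_width: 0.999
```

Call:
jog_arm --plan '[{"x": 0.98, "y": -0.84, "z": 0, "wx": 0, "wy": 0, "wz": -0.375}, {"x": 0.98, "y": -0.84, "z": 0, "wx": 0, "wy": 0, "wz": -0.375}, {"x": 0.98, "y": -0.84, "z": 0, "wx": 0, "wy": 0, "wz": -0.375}, {"x": 0.98, "y": -0.84, "z": 0, "wx": 0, "wy": 0, "wz": -0.375}, {"x": 0.98, "y": -0.84, "z": 0, "wx": 0, "wy": 0, "wz": -0.375}, {"x": 0.98, "y": -0.84, "z": 0, "wx": 0, "wy": 0, "wz": -0.375}, {"x": 0.98, "y": -0.84, "z": 0, "wx": 0, "wy": 0, "wz": -0.375}, {"x": 0.98, "y": -0.84, "z": 0, "wx": 0, "wy": 0, "wz": -0.375}, {"x": 0.98, "y": -0.84, "z": 0, "wx": 0, "wy": 0, "wz": -0.375}, {"x": 0.98, "y": -0.84, "z": 0, "wx": 0, "wy": 0, "wz": -0.375}, {"x": 0.98, "y": -0.84, "z": 0, "wx": 0, "wy": 0, "wz": -0.375}, {"x": 0.98, "y": -0.84, "z": 0, "wx": 0, "wy": 0, "wz": -0.375}]'

```text
t: 2.88
eef_pos: [0.4728, -0.2113, 0.2325]
tool_rot: [-0.0, 0.745, 0.667, 0.002]
contact_force: [0.4, 0.9, -0.5]
gripper_width: 1.002
```

```bash
python3 - <<'E'
from h import *
import pickle
o=monitor.get_obs();k=cams.get_calibration('wrist');im=cams.read_camera('wrist')
cv2.imwrite('pics/w2.png',im[:,:,::-1]);pickle.dump(k,open('w2.pkl','wb'))
print(o['t'],o['eef_pos'],rot(o).as_matrix().round(3).tolist(),o['q'].round(2))
for n,z in [('lifter',0),('lifter_grip',.055),('tray',.026),('cup',.029),('grey_stand',0)]:
    print(n,[(np.round(d['location'],1).tolist(),round(d['confidence'],2),plane(k,d['location'],z)[:2].round(4)) for d in finder.place_of('wrist',n)][:4])
E
```

```text
2.8833 [ 0.47282037 -0.21133201  0.23253084] [[0.109, 0.994, 0.002], [0.994, -0.109, 0.003], [0.003, 0.002, -1.0]] [ 0.65  0.25 -0.41  1.9   0.11  1.01  0.09]
lifter [([254.4, 105.1], 0.91, array([ 0.4582, -0.1229]))]
lifter_grip [([243.6, 204.1], 0.74, array([ 0.4391, -0.2189]))]
tray [([406.9, 272.0], 0.67, array([ 0.6134, -0.327 ]))]
cup [([404.3, 166.9], 0.76, array([ 0.61 , -0.203])), ([374.9, 350.4], 0.69, array([ 0.5728, -0.4291])), ([398.3, 272.1], 0.61, array([ 0.6021, -0.3243]))]
grey_stand [([255.1, 104.9], 0.38, array([ 0.459 , -0.1227]))]
```

View pics/w2.png

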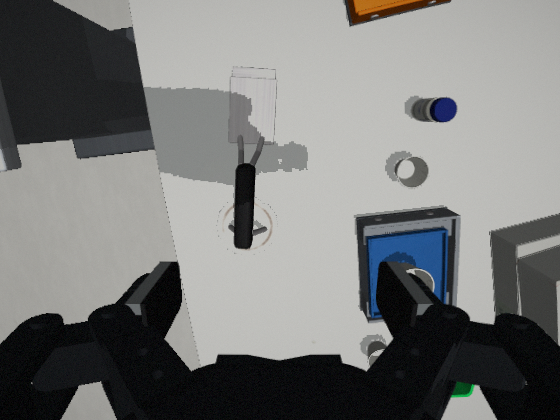

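The wrist picture shows the lifter's blade with corners at about (231,68), (277,69), (229,142) and (274,145), and its handle from (245,165) to (242,247). The grey stand with the blue tray is at (360-460, 210-320) and its cup at (415,285). The orange stand is at the top.

```bash
python3 - <<'E'
from h import *
import pickle
k=pickle.load(open('w2.pkl','rb'))
for n,uv,z in [('bFL',(231,67.5),.003),('bFR',(277,69),.003),('bRL',(229,142),.003),('bRR',(274,145),.003),('hF',(245,166),.067),('hR',(242.5,247),.067),('sTL',(357,216.5),.033),('sTR',(458.5,208),.033),('tTL',(367,236),.036),('tTR',(445,228),.036),('tBL',(373,318),.036),('hR55',(242.5,247),.055)]:
    print(n,plane(k,uv,z)[:2].round(4))
im=cv2.imread('pics/w2.png');h=cv2.cvtColor(im,cv2.COLOR_BGR2HSV)
c=im[40:330,190:480];cv2.imwrite('pics/w2c.png',cv2.resize(c,None,fx=2.05,fy=2.05,interpolation=cv2.INTER_CUBIC))
E
```

```text
bFL [ 0.4385 -0.082 ]
bFR [ 0.4867 -0.0889]
bRL [ 0.4256 -0.159 ]
bRR [ 0.4748 -0.1677]
hF [ 0.4469 -0.18  ]
hR [ 0.4337 -0.2595]
sTL [ 0.5561 -0.2509]
sTR [ 0.6686 -0.2535]
tTL [ 0.5654 -0.2733]
tTR [ 0.6524 -0.2738]
tBL [ 0.5694 -0.3769]
hR55 [ 0.4318 -0.264 ]
```

View pics/w2c.png

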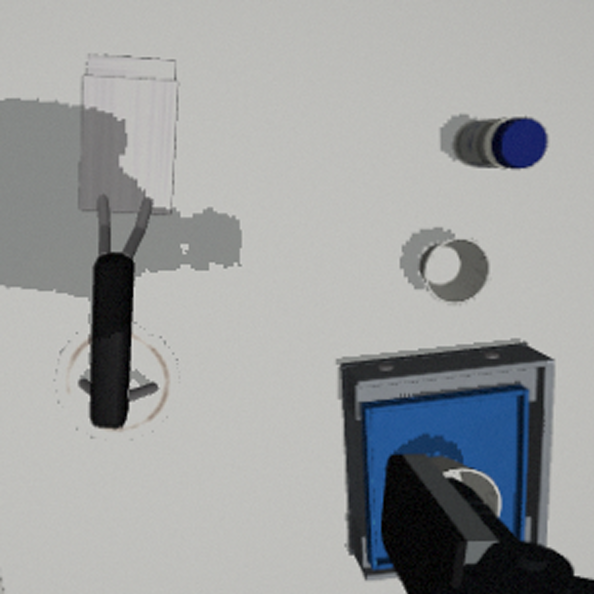

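The crop shows the blade's corners, the handle, and the tray seated in the grey stand. That puts the lifter at yaw ≈ 80.8° with its grip at (0.441,-0.219).

Call:
jog_arm --plan '[{"x": -0.058, "y": -0.156, "z": 0.15, "wx": 0, "wy": 0, "wz": 0.016}, {"x": -0.058, "y": -0.156, "z": 0.35, "wx": 0, "wy": 0, "wz": 0.016}, {"x": -0.058, "y": -0.156, "z": 0.55, "wx": 0, "wy": 0, "wz": 0.016}, {"x": -0.058, "y": -0.156, "z": 0.7, "wx": 0, "wy": 0, "wz": 0.016}, {"x": -0.058, "y": -0.156, "z": 0.82, "wx": 0, "wy": 0, "wz": 0.016}, {"x": -0.058, "y": -0.156, "z": 0.92, "wx": 0, "wy": 0, "wz": 0.016}, {"x": -0.058, "y": -0.156, "z": 0.98, "wx": 0, "wy": 0, "wz": 0.016}, {"x": -0.058, "y": -0.156, "z": 0.98, "wx": 0, "wy": 0, "wz": 0.016}, {"x": -0.058, "y": -0.156, "z": 0.98, "wx": 0, "wy": 0, "wz": 0.016}]' --hand 1

```text
t: 3.93
eef_pos: [0.4408, -0.2186, 0.0361]
tool_rot: [-0.001, 0.761, 0.649, 0.001]
contact_force: [0.2, -0.3, -0.1]
gripper_width: 0.999
```

```bash
python3 - <<'E'
from h import *
o=monitor.get_obs();print(o['t'],o['eef_pos'],rot(o).as_matrix().round(4).tolist(),o['contact_force'].round(1))
k=cams.get_calibration('wrist');im=cams.read_camera('wrist');cv2.imwrite('pics/w3.png',im[:,:,::-1])
E
```

```text
3.9333 [ 0.44080757 -0.21860718  0.03614214] [[0.1571, 0.9876, 0.0012], [0.9876, -0.1571, 0.0031], [0.0033, 0.0007, -1.0]] [ 0.2 -0.3 -0.1]
```

View pics/w3.png

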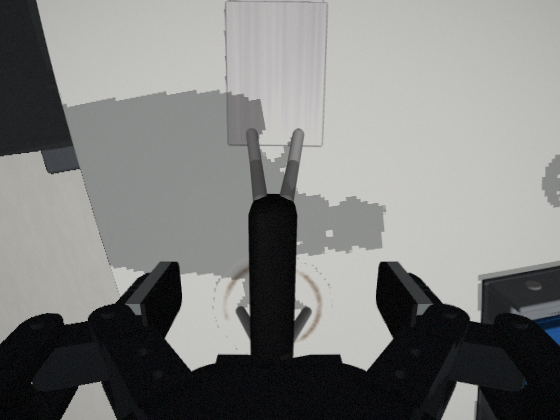

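The handle lies midway between the fingers at (272,280) and the blade points straight up the image at (230-325, 0-145). I'm closing the gripper.

Call:
jog_arm --plan '[{"x": 0, "y": 0, "z": 0, "wx": 0, "wy": 0, "wz": 0}, {"x": 0, "y": 0, "z": 0, "wx": 0, "wy": 0, "wz": 0}, {"x": 0, "y": 0, "z": 0, "wx": 0, "wy": 0, "wz": 0}, {"x": 0, "y": 0, "z": 0, "wx": 0, "wy": 0, "wz": 0}, {"x": 0, "y": 0, "z": 0, "wx": 0, "wy": 0, "wz": 0}, {"x": 0, "y": 0, "z": 0, "wx": 0, "wy": 0, "wz": 0}, {"x": 0, "y": 0, "z": 0, "wx": 0, "wy": 0, "wz": 0}, {"x": 0, "y": 0, "z": 0, "wx": 0, "wy": 0, "wz": 0}, {"x": 0, "y": 0, "z": 0, "wx": 0, "wy": 0, "wz": 0}, {"x": 0, "y": 0, "z": 0, "wx": 0, "wy": 0, "wz": 0}]' --hand -1 --grip_force 110

```text
t: 4.82
eef_pos: [0.4414, -0.219, 0.0374]
tool_rot: [0.0, 0.761, 0.649, 0.002]
contact_force: [-1.1, 0.4, 5.7]
gripper_width: 0.192
```

Call:
jog_arm --plan '[{"x": 0, "y": 0, "z": -0.1, "wx": 0, "wy": 0, "wz": 0}, {"x": 0, "y": 0, "z": -0.25, "wx": 0, "wy": 0, "wz": 0}, {"x": 0, "y": 0, "z": -0.4, "wx": 0, "wy": 0, "wz": 0}, {"x": 0, "y": 0, "z": -0.55, "wx": 0, "wy": 0, "wz": 0}, {"x": 0, "y": 0, "z": -0.65, "wx": 0, "wy": 0, "wz": 0}, {"x": 0, "y": 0, "z": -0.65, "wx": 0, "wy": 0, "wz": 0}]'

```text
t: 5.32
eef_pos: [0.4435, -0.2202, 0.1715]
tool_rot: [0.004, 0.761, 0.649, 0.003]
contact_force: [0.6, 0.3, -2.6]
gripper_width: 0.19
```

```bash
python3 - <<'E'
from h import *
o=monitor.get_obs();print(o['t'],o['eef_pos'],rot(o).as_matrix().round(4).tolist(),o['contact_force'].round(1),o['gripper_width'])
E
```

```text
5.3167 [ 0.4434659  -0.22022234  0.17147559] [[0.1571, 0.9875, 0.0092], [0.9876, -0.1571, -0.0013], [0.0001, 0.0093, -1.0]] [ 0.6  0.3 -2.6] 0.190064655073627
```

Call:
jog_arm --plan '[{"x": -0.15, "y": 0.005, "z": -0.05, "wx": 0, "wy": 0, "wz": 0}, {"x": -0.35, "y": 0.01, "z": -0.1, "wx": 0, "wy": 0, "wz": 0}, {"x": -0.55, "y": 0.02, "z": -0.15, "wx": 0, "wy": 0, "wz": 0}, {"x": -0.75, "y": 0.028, "z": -0.2, "wx": 0, "wy": 0, "wz": 0}, {"x": -0.907, "y": 0.028, "z": -0.25, "wx": 0, "wy": 0, "wz": 0}, {"x": -0.907, "y": 0.028, "z": -0.25, "wx": 0, "wy": 0, "wz": 0}, {"x": -0.907, "y": 0.028, "z": -0.25, "wx": 0, "wy": 0, "wz": 0}]'

```text
t: 5.9
eef_pos: [0.4187, -0.4022, 0.2205]
tool_rot: [0.003, 0.762, 0.647, 0.003]
contact_force: [-0.4, 1.6, -1.9]
gripper_width: 0.188
```

```bash
python3 - <<'E'
from h import *
import pickle
o=monitor.get_obs();k=cams.get_calibration('wrist');im=cams.read_camera('wrist')
cv2.imwrite('pics/w4.png',im[:,:,::-1]);pickle.dump(k,open('w4.pkl','wb'))
print(o['t'],o['eef_pos'],rot(o).as_matrix().round(4).tolist(),o['q'].round(2))
for n,z in [('tray',.026),('cup',.029),('grey_stand',0)]:
    print(n,[(np.round(d['location'],1).tolist(),round(d['confidence'],2),plane(k,d['location'],z)[:2].round(4)) for d in finder.place_of('wrist',n)][:4])
E
```

```text
5.9 [ 0.41867008 -0.40223547  0.2205347 ] [[0.1615, 0.9868, 0.0083], [0.9869, -0.1615, -0.0012], [0.0001, 0.0084, -1.0]] [ 0.9   0.35 -0.3   1.79  0.12  1.02  0.39]
tray []
cup [([420.8, 202.3], 0.93, array([ 0.5683, -0.44  ])), ([448.2, 81.8], 0.77, array([ 0.6031, -0.3226]))]
grey_stand []
```

View pics/w4.png

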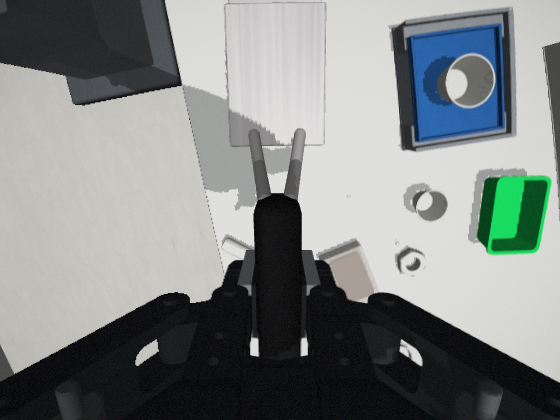

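The picture shows the tray and crucible whole on the grey stand at (391-515, 8-150), and the empty lifter held straight. I'll fit the tray's box outline to its blue mask.

```bash
cat >> h.py <<'E'
from scipy.optimize import minimize
def mask_hull(im,lo,hi,roi):
    m=np.zeros(im.shape[:2],np.uint8);x0,y0,x1,y1=roi
    m[y0:y1,x0:x1]=cv2.inRange(cv2.cvtColor(im,cv2.COLOR_BGR2HSV),lo,hi)[y0:y1,x0:x1]
    m=cv2.morphologyEx(m,cv2.MORPH_OPEN,np.ones((3,3)))
    c=max(cv2.findContours(m,0,2)[0],key=cv2.contourArea);return cv2.convexHull(c)
def box_fit(k,hull,sx,sy,z0,z1,p0):
    S=8
    H=np.zeros((420*2,560*2),np.uint8);ref=cv2.fillPoly(H.copy(),[np.int32(np.round((hull[:,0]+.5)*2*S))],255,cv2.LINE_AA,3).astype(float)
    P=np.array([[a*sx/2,b*sy/2,z] for a in(-1,1) for b in(-1,1) for z in(z0,z1)])
    def f(p):
        c,s=np.cos(p[2]),np.sin(p[2]);W=P.copy();W[:,0]=p[0]+c*P[:,0]-s*P[:,1];W[:,1]=p[1]+s*P[:,0]+c*P[:,1]
        h=cv2.convexHull(np.float32(proj(k,W)+.5))
        g=cv2.fillPoly(H.copy(),[np.int32(np.round(h*2*S))],255,cv2.LINE_AA,3)
        return np.abs(ref-g).sum()/255/4
    s=minimize(f,p0,method='Nelder-Mead',options=dict(initial_simplex=np.array([p0,np.add(p0,[.01,0,0]),np.add(p0,[0,.01,0]),np.add(p0,[0,0,.05])]),xatol=1e-4,fatol=.2))
    return s.x.round(4),round(s.fun,1),cv2.contourArea(hull)
E
python3 - <<'E'
from h import *
import pickle
k=pickle.load(open('w4.pkl','rb'));im=cv2.imread('pics/w4.png')
h=mask_hull(im,(100,120,60),(130,255,255),(380,0,530,160));print(cv2.boundingRect(h))
print('tray',box_fit(k,h,.09,.1,.029,.036,[.61,-.325,0]))
ks=cams.get_calibration('scene');s=cv2.imread('pics/scene0.png')
h=mask_hull(s,(100,80,40),(130,255,255),(130,200,200,270));print(cv2.boundingRect(h))
print('blue stand',box_fit(ks,h,.11,.126,0,.033,[.62,.305,0]))
h=mask_hull(s,(100,80,40),(130,255,255),(315,145,380,200));print('tray scene',box_fit(ks,h,.09,.1,.029,.036,[.61,-.325,0]))
kd=cams.get_calibration('side');s=cv2.imread('pics/side0.png')
h=mask_hull(s,(100,80,30),(130,255,255),(280,165,340,205));print(cv2.boundingRect(h));print('blue stand side',box_fit(kd,h,.11,.126,0,.033,[.62,.305,0]))
h=mask_hull(s,(100,80,30),(130,255,255),(280,265,370,330));print('tray side',box_fit(kd,h,.09,.1,.029,.036,[.61,-.325,0]))
E
```

```text
(410, 24, 95, 117)
tray (array([ 0.613 , -0.3249,  0.0178]), np.float64(429.3), 9387.5)
(172, 213, 17, 26)
blue stand (array([ 0.6546,  0.2076, -0.0079]), np.float64(1250.8), 211.5)
tray scene (array([ 0.6072, -0.3266,  0.0446]), np.float64(174.5), 420.5)
(294, 177, 31, 8)
blue stand side (array([ 0.6272,  0.3596, -0.2273]), np.float64(549.2), 192.0)
tray side (array([ 0.6097, -0.3297,  0.0072]), np.float64(60.4), 1404.5)
```

Call:
jog_arm --plan '[{"x": 0.15, "y": 0.015, "z": 0, "wx": 0, "wy": 0, "wz": 0}, {"x": 0.35, "y": 0.035, "z": 0, "wx": 0, "wy": 0, "wz": 0}, {"x": 0.55, "y": 0.055, "z": 0, "wx": 0, "wy": 0, "wz": 0}, {"x": 0.75, "y": 0.075, "z": 0, "wx": 0, "wy": 0, "wz": 0}, {"x": 0.95, "y": 0.093, "z": 0, "wx": 0, "wy": 0, "wz": 0}, {"x": 0.978, "y": 0.093, "z": 0, "wx": 0, "wy": 0, "wz": 0}]'

```text
t: 6.6
eef_pos: [0.4709, -0.1982, 0.2212]
tool_rot: [0.002, 0.756, 0.655, 0.005]
contact_force: [0.7, 0.3, -1.5]
gripper_width: 0.189
```

Call:
jog_arm --plan '[{"x": 0.2, "y": -0.03, "z": 0, "wx": 0, "wy": 0, "wz": 0}, {"x": 0.4, "y": -0.06, "z": 0, "wx": 0, "wy": 0, "wz": 0}, {"x": 0.6, "y": -0.1, "z": 0, "wx": 0, "wy": 0, "wz": 0}, {"x": 0.8, "y": -0.13, "z": 0, "wx": 0, "wy": 0, "wz": 0}, {"x": 0.987, "y": -0.16, "z": 0, "wx": 0, "wy": 0, "wz": 0}, {"x": 0.987, "y": -0.16, "z": 0, "wx": 0, "wy": 0, "wz": 0}]'

```text
t: 7.1
eef_pos: [0.4665, 0.0115, 0.2224]
tool_rot: [0.001, 0.751, 0.66, 0.006]
contact_force: [0.4, 0.4, -1.5]
gripper_width: 0.191
```

Call:
jog_arm --plan '[{"x": 0.2, "y": -0.06, "z": 0, "wx": 0, "wy": 0, "wz": 0}, {"x": 0.4, "y": -0.12, "z": 0, "wx": 0, "wy": 0, "wz": 0}, {"x": 0.6, "y": -0.18, "z": 0, "wx": 0, "wy": 0, "wz": 0}, {"x": 0.8, "y": -0.25, "z": 0, "wx": 0, "wy": 0, "wz": 0}, {"x": 0.938, "y": -0.306, "z": 0, "wx": 0, "wy": 0, "wz": 0}, {"x": 0.938, "y": -0.306, "z": 0, "wx": 0, "wy": 0, "wz": 0}]'

```text
t: 7.6
eef_pos: [0.4264, 0.2148, 0.2242]
tool_rot: [-0.001, 0.747, 0.665, 0.008]
contact_force: [-0.6, 0.3, -1.0]
gripper_width: 0.192
```

Call:
jog_arm --plan '[{"x": 0.15, "y": -0.05, "z": 0, "wx": 0, "wy": 0, "wz": 0}, {"x": 0.288, "y": -0.098, "z": 0, "wx": 0, "wy": 0, "wz": 0}, {"x": 0.288, "y": -0.098, "z": 0, "wx": 0, "wy": 0, "wz": 0}, {"x": 0.288, "y": -0.098, "z": 0, "wx": 0, "wy": 0, "wz": 0}]'

```text
t: 7.93
eef_pos: [0.4122, 0.2761, 0.2247]
tool_rot: [-0.001, 0.745, 0.667, 0.008]
contact_force: [0.1, -0.3, -1.4]
gripper_width: 0.188
```

```bash
python3 - <<'E'
from h import *
import pickle
o=monitor.get_obs();k=cams.get_calibration('wrist');im=cams.read_camera('wrist')
cv2.imwrite('pics/w5.png',im[:,:,::-1]);pickle.dump(k,open('w5.pkl','wb'))
print(o['t'],o['eef_pos'],rot(o).as_matrix().round(4).tolist(),o['q'].round(2))
for n,z in [('blue_stand',0),('black_vial',0)]:
    print(n,[(np.round(d['location'],1).tolist(),round(d['confidence'],2),plane(k,d['location'],z)[:2].round(4)) for d in finder.place_of('wrist',n)][:4])
E
```

```text
7.9333 [0.41215491 0.27607616 0.22465898] [[0.1101, 0.9939, 0.0099], [0.9938, -0.1102, 0.0126], [0.0136, 0.0085, -0.9999]] [-0.08  0.26 -0.73  1.95  0.2   0.99 -1.02]
blue_stand [([466.3, 138.7], 0.73, array([0.6316, 0.3075]))]
black_vial [([474.2, 268.5], 0.63, array([0.6474, 0.1468]))]
```

View pics/w5.png

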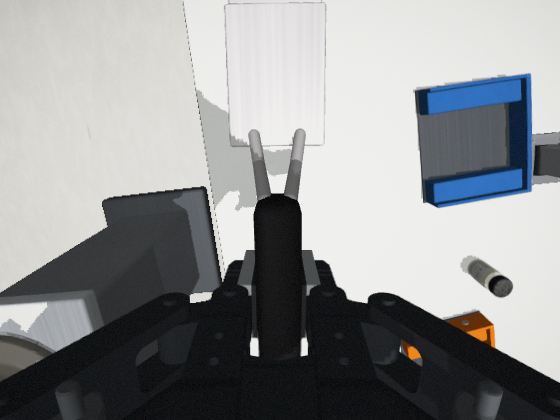

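The blue stand is whole in view at (415-532, 73-207), with its open side to the left. The black vial is at (490,280).

```bash
cat >> h.py <<'E'
import sys
def go(tx,ty,tz,yaw,pitch=0.): # fractions to reach TCP pose, tool x at yaw, tool pointing down
    o=monitor.get_obs();r=rot(o);T=R.from_euler('ZY',[yaw,pitch])*R.from_euler('x',np.pi)
    d=r.inv().apply(np.array([tx,ty,tz])-o['eef_pos'])/.2;w=(r.inv()*T).as_rotvec()/np.pi
    print('t',o['t'],'pos',o['eef_pos'].round(4),'yaw',np.degrees(np.arctan2(*r.as_matrix()[1::-1,0])).round(2),'| go xyz',d.round(3),'w',w.round(4))
E
python3 - <<'E'
from h import *
import pickle
k=pickle.load(open('w5.pkl','rb'));im=cv2.imread('pics/w5.png')
h=mask_hull(im,(100,80,30),(130,255,255),(400,60,545,220));print(cv2.boundingRect(h))
p,e,A=box_fit(k,h,.11,.126,0.003,.033,[.62,.305,0]);print('blue stand',p,e,A)
for uv,z in [((415,89),.033),((529.5,73),.033),((532,190),.033),((428,207),.033)]:print(plane(k,uv,z)[:2].round(4))
# grip-relative check of blade: front/rear corners seen
o=monitor.get_obs();Rm=rot(o)
for uv in [(226,2),(325,3),(229,145),(323.5,145.5)]:
    for zt in [.036]:
        E=np.array(k['extrinsics']);n=cv2.undistortPoints(np.float64([[uv]]),*K(k))[0,0];c=Rm.inv().apply(-E[:3,:3].T@E[:3,3]-o['eef_pos']);r=Rm.inv().apply(E[:3,:3].T@np.r_[n,1]);print('blade corner in tool',(c+r*(.033-c[2])/r[2]).round(4))
go(.40,-.326,.16,.015)
E
```

```text
(418, 74, 114, 134)
blue stand [0.6332 0.3051 0.0613] 625.1 13006.0
[0.5596 0.3637]
[0.6802 0.3705]
[0.6899 0.2488]
[0.5718 0.2427]
blade corner in tool [ 0.1276 -0.0267  0.033 ]
blade corner in tool [0.1275 0.0212 0.033 ]
blade corner in tool [ 0.0588 -0.0267  0.033 ]
blade corner in tool [0.0589 0.0229 0.033 ]
t 8.0833 pos [0.4137 0.273  0.2244] yaw 83.31 | go xyz [-2.986  0.278  0.289] w [-4.00e-04 -5.20e-03  4.58e-01]
```

```bash
python3 - <<'E'
from h import *
import pickle
k=pickle.load(open('w5.pkl','rb'));im=cv2.imread('pics/w5.png')
P=np.array([[-.055,.063,0],[.055,.063,.033],[.055,-.063,.033],[-.055,-.063,0]]);uv=np.array([(415,89),(529.5,73),(532,190),(428,207)])
def f(p):
    W=R.from_euler('z',p[2]).apply(P)+[p[0],p[1],0];return (proj(k,W)-uv).ravel()
s=least_squares(f,[.63,.306,.05]);print('stand',s.x.round(4),s.fun.round(1))
im2=cv2.resize(im[60:220,400:550],None,fx=4,fy=4,interpolation=cv2.INTER_CUBIC)
k4=pickle.load(open('w4.pkl','rb'));m=cv2.imread('pics/w4.png');im3=cv2.resize(m[0:160,380:530],None,fx=4,fy=4,interpolation=cv2.INTER_CUBIC)
cv2.imwrite('pics/crops.png',cv2.resize(np.hstack([im2,im3]),(800,427)))
E
```

```text
stand [0.6326 0.3046 0.0873] [-0.9  3.3  1.5 -1.8  2.4  1.6 -2.9 -3.1]
```

View pics/crops.png

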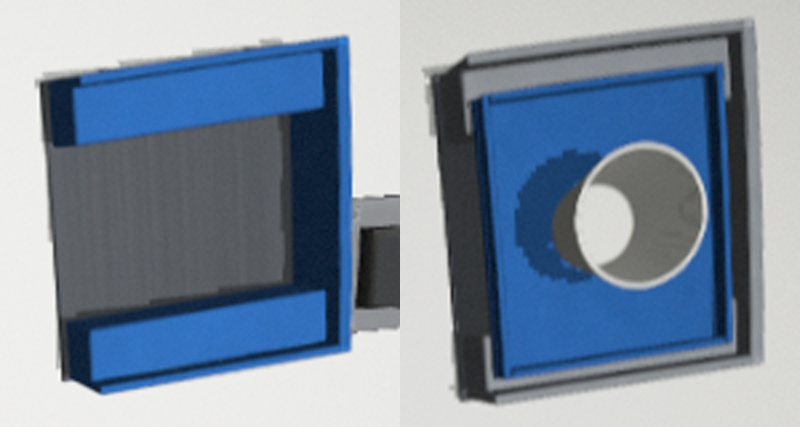

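The crops show both stands' corners clearly, and the cup sits in the tray near its middle. Next is a fit of the poses to these corners.

```bash
python3 - <<'E'
from h import *
import pickle
k5=pickle.load(open('w5.pkl','rb'));k4=pickle.load(open('w4.pkl','rb'))
def fit(k,L,p0):
    P=np.array([l[1] for l in L])/1e3;uv=np.array([l[0] for l in L])
    f=lambda p:(proj(k,R.from_euler('z',p[2]).apply(P)+[p[0],p[1],0])-uv).ravel()
    s=least_squares(f,p0,loss='soft_l1');return s.x.round(4),f(s.x).reshape(-1,2).round(1).tolist()
b=lambda u,v:(400+u/2.667,60+v/2.667); g=lambda u,v:(380+(u-400)/2.667,v/2.667)
print(fit(k5,[(b(40,80),(-55,63,0)),(b(65,380),(-55,-63,0)),(b(100,393),(-55,-63,33)),(b(75,88),(-55,58,26)),(b(78,145),(-55,36,26)),(b(90,330),(-55,-36,26)),(b(92,378),(-55,-58,26)),(b(350,37),(55,63,33)),(b(350,350),(55,-63,33)),(b(322,292),(52,-36,26))],[.63,.306,.05]))
print(fit(k4,[(g(430,68),(-55,63,0)),(g(460,398),(-55,-63,0)),(g(752,18),(55,63,33)),(g(765,360),(55,-63,33)),(g(465,62),(-55,63,33)),(g(495,402),(-55,-63,33))],[.61,-.325,0]))
print(fit(k4,[(g(485,97),(-45,50,36)),(g(722,64),(45,50,36)),(g(733,345),(45,-50,36)),(g(503,377),(-45,-50,36))],[.61,-.325,0]))
print('cup',plane(k4,g(640,215),.065),plane(k4,g(604,225),.032)); go(.42,.1,.2,.7)
E
```

```text
(array([0.6332, 0.305 , 0.0563]), [[1.2, -0.1], [-0.5, -0.1], [-0.4, 1.9], [-1.0, -0.6], [-0.5, 0.2], [-0.9, -0.2], [-0.6, 1.6], [2.1, -1.6], [2.0, 1.8], [5.9, -1.3]])
(array([ 0.6175, -0.3221,  0.0073]), [[0.2, 1.5], [-0.1, 0.1], [2.0, -3.0], [0.9, 0.6], [-1.0, -5.8], [-1.1, 1.3]])
(array([ 0.6115, -0.3265,  0.0045]), [[-1.2, -0.9], [1.0, -0.2], [-0.0, 0.2], [0.2, 1.5]])
cup [ 0.60439669 -0.32552901  0.065     ] [ 0.60981127 -0.32620601  0.032     ]
t 8.0833 pos [0.4137 0.273  0.2244] yaw 83.31 | go xyz [-0.857  0.131  0.113] w [ 0.0012 -0.0047  0.24  ]
```

```bash
cat >> h.py <<'E'
def legs(L,start=None):
    o=monitor.get_obs();p,r=o['eef_pos'],rot(o)
    print('t',o['t'],p.round(4),'yaw',np.arctan2(*r.as_matrix()[1::-1,0]).round(4),'down',r.as_matrix()[:,2].round(4),'F',o['contact_force'].round(1))
    for *t,yaw in L:
        T=R.from_euler('z',yaw)*R.from_euler('x',np.pi);d=r.inv().apply(np.array(t)-p)/.2;w=(r.inv()*T).as_rotvec()/np.pi
        print(t,yaw,'xyz',d.round(3),'w',w.round(4),'rows>',round(max(np.linalg.norm(d)*200/41.7,np.linalg.norm(w)*180/7.16),1));p,r=np.array(t),T
E
python3 -c "
from h import *
legs([(.46,.09,.215,.95),(.47,-.10,.2,.5),(.43,-.27,.18,.1)])"
```

```text
t 8.0833 [0.4137 0.273  0.2244] yaw 1.454 down [ 0.0102  0.011  -0.9999] F [-0.1 -0.4 -1.6]
[0.46, 0.09, 0.215] 0.95 xyz [-0.882  0.336  0.039] w [ 0.0018 -0.0045  0.1604] rows> 4.5
[0.47, -0.1, 0.2] 0.5 xyz [-0.744  0.593  0.075] w [-0.     -0.      0.1432] rows> 4.6
[0.43, -0.27, 0.18] 0.1 xyz [-0.583  0.65   0.1  ] w [ 0.     -0.      0.1273] rows> 4.2
```

Call:
jog_arm --plan '[{"x": -0.18, "y": 0.07, "z": 0.01, "wx": 0.0004, "wy": -0.001, "wz": 0.032}, {"x": -0.36, "y": 0.14, "z": 0.02, "wx": 0.0008, "wy": -0.002, "wz": 0.064}, {"x": -0.54, "y": 0.2, "z": 0.03, "wx": 0.0012, "wy": -0.003, "wz": 0.096}, {"x": -0.72, "y": 0.27, "z": 0.035, "wx": 0.0016, "wy": -0.004, "wz": 0.128}, {"x": -0.882, "y": 0.336, "z": 0.039, "wx": 0.0018, "wy": -0.0045, "wz": 0.16}, {"x": -0.882, "y": 0.336, "z": 0.039, "wx": 0.0018, "wy": -0.0045, "wz": 0.16}, {"x": -0.882, "y": 0.336, "z": 0.039, "wx": 0.0018, "wy": -0.0045, "wz": 0.16}]'

```text
t: 8.67
eef_pos: [0.4602, 0.0863, 0.2148]
tool_rot: [0.0, 0.891, 0.455, -0.001]
contact_force: [0.2, 1.3, -1.3]
gripper_width: 0.19
```

Call:
jog_arm --plan '[{"x": -0.15, "y": 0.12, "z": 0.015, "wx": 0, "wy": 0, "wz": 0.03}, {"x": -0.3, "y": 0.24, "z": 0.03, "wx": 0, "wy": 0, "wz": 0.06}, {"x": -0.45, "y": 0.36, "z": 0.045, "wx": 0, "wy": 0, "wz": 0.09}, {"x": -0.6, "y": 0.48, "z": 0.06, "wx": 0, "wy": 0, "wz": 0.12}, {"x": -0.744, "y": 0.593, "z": 0.075, "wx": 0, "wy": 0, "wz": 0.143}, {"x": -0.744, "y": 0.593, "z": 0.075, "wx": 0, "wy": 0, "wz": 0.143}, {"x": -0.744, "y": 0.593, "z": 0.075, "wx": 0, "wy": 0, "wz": 0.143}]'

```text
t: 9.25
eef_pos: [0.4686, -0.1054, 0.1997]
tool_rot: [0.0, 0.97, 0.244, -0.001]
contact_force: [0.6, 1.3, -1.0]
gripper_width: 0.192
```

Call:
jog_arm --plan '[{"x": -0.12, "y": 0.13, "z": 0.02, "wx": 0, "wy": 0, "wz": 0.03}, {"x": -0.24, "y": 0.26, "z": 0.04, "wx": 0, "wy": 0, "wz": 0.055}, {"x": -0.36, "y": 0.4, "z": 0.06, "wx": 0, "wy": 0, "wz": 0.08}, {"x": -0.48, "y": 0.53, "z": 0.08, "wx": 0, "wy": 0, "wz": 0.105}, {"x": -0.583, "y": 0.65, "z": 0.1, "wx": 0, "wy": 0, "wz": 0.127}, {"x": -0.583, "y": 0.65, "z": 0.1, "wx": 0, "wy": 0, "wz": 0.127}, {"x": -0.583, "y": 0.65, "z": 0.1, "wx": 0, "wy": 0, "wz": 0.127}]'

```text
t: 9.83
eef_pos: [0.4272, -0.2749, 0.1798]
tool_rot: [0.0, 0.999, 0.047, -0.001]
contact_force: [-0.0, 0.6, -1.1]
gripper_width: 0.192
```

```bash
python3 -c "
from h import *
legs([(.40,-.328,.12,.007),(.40,-.328,.047,.007)])"
```

```text
t 9.8333 [ 0.4272 -0.2749  0.1798] yaw 0.0933 down [-1.4e-03 -6.0e-04 -1.0e+00] F [-0.   0.6 -1.1]
[0.4, -0.328, 0.12] 0.007 xyz [-0.16   0.251  0.299] w [0.0002 0.0004 0.0275] rows> 2.0
[0.4, -0.328, 0.047] 0.007 xyz [ 0.    -0.     0.365] w [0. 0. 0.] rows> 1.8
```

Call:
jog_arm --plan '[{"x": -0.08, "y": 0.125, "z": 0.12, "wx": 0.0002, "wy": 0.0004, "wz": 0.014}, {"x": -0.16, "y": 0.251, "z": 0.25, "wx": 0.0002, "wy": 0.0004, "wz": 0.0275}, {"x": -0.16, "y": 0.251, "z": 0.35, "wx": 0.0002, "wy": 0.0004, "wz": 0.0275}, {"x": -0.16, "y": 0.251, "z": 0.45, "wx": 0.0002, "wy": 0.0004, "wz": 0.0275}, {"x": -0.16, "y": 0.251, "z": 0.55, "wx": 0.0002, "wy": 0.0004, "wz": 0.0275}, {"x": -0.16, "y": 0.251, "z": 0.62, "wx": 0.0002, "wy": 0.0004, "wz": 0.0275}, {"x": -0.16, "y": 0.251, "z": 0.66, "wx": 0.0002, "wy": 0.0004, "wz": 0.0275}, {"x": -0.16, "y": 0.251, "z": 0.664, "wx": 0.0002, "wy": 0.0004, "wz": 0.0275}, {"x": -0.16, "y": 0.251, "z": 0.664, "wx": 0.0002, "wy": 0.0004, "wz": 0.0275}]'

```text
t: 10.58
eef_pos: [0.4008, -0.3266, 0.0472]
tool_rot: [-0.001, 1.0, 0.005, 0.0]
contact_force: [-0.0, -0.7, -0.2]
gripper_width: 0.194
```

```bash
python3 - <<'E'
from h import *
legs([(.40,-.328,.047,.007),(.50,-.3273,.047,.007)])
a=cams.read_camera('side')[:,:,::-1];b=cams.read_camera('scene')[:,:,::-1]
cv2.imwrite('pics/s6.png',np.hstack([cv2.resize(a[230:350,210:370],(640,480),interpolation=cv2.INTER_CUBIC)]))
k=cams.get_calibration('side');kk=cams.get_calibration('scene')
E
```

```text
t 10.5833 [ 0.4008 -0.3266  0.0472] yaw 0.0097 down [ 2.e-04  1.e-03 -1.e+00] F [-0.  -0.7 -0.2]
[0.4, -0.328, 0.047] 0.007 xyz [-0.004  0.007  0.001] w [-0.0003 -0.0001  0.0009] rows> 0.0
[0.5, -0.3273, 0.047] 0.007 xyz [0.5 0.  0. ] w [0. 0. 0.] rows> 2.4
```

View pics/s6.png

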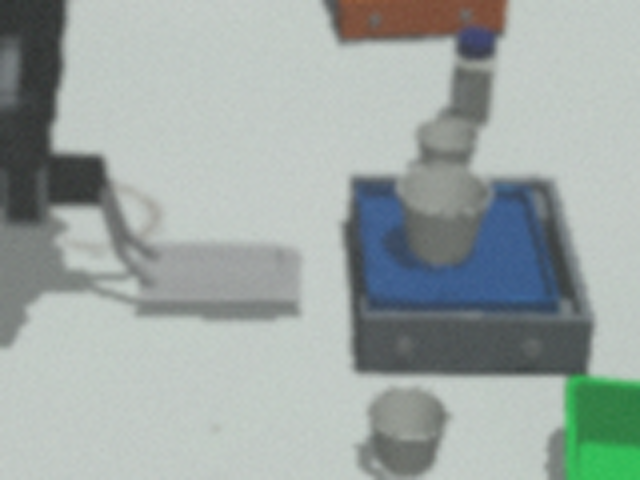

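The side view shows the blade level in front of the stand at crop (140-300, 245-315), lined up with the channel. The tray and cup are undisturbed.

Call:
jog_arm --plan '[{"x": 0.06, "y": 0.006, "z": 0, "wx": 0, "wy": 0, "wz": 0}, {"x": 0.12, "y": 0.006, "z": 0, "wx": 0, "wy": 0, "wz": 0}, {"x": 0.18, "y": 0.006, "z": 0, "wx": 0, "wy": 0, "wz": 0}, {"x": 0.24, "y": 0.006, "z": 0, "wx": 0, "wy": 0, "wz": 0}, {"x": 0.3, "y": 0.006, "z": 0, "wx": 0, "wy": 0, "wz": 0}, {"x": 0.3, "y": 0.006, "z": 0, "wx": 0, "wy": 0, "wz": 0}]'

```text
t: 11.18
eef_pos: [0.4652, -0.3278, 0.0485]
tool_rot: [0.0, 1.0, 0.006, 0.002]
contact_force: [0.8, -0.3, -1.3]
gripper_width: 0.189
```

```bash
python3 -c "
from h import *
legs([(.5,-.3275,.047,.006),(.5,-.3275,.1235,.006)])"
```

```text
t 11.1833 [ 0.4652 -0.3278  0.0485] yaw 0.011 down [ 4.9e-03 -8.0e-04 -1.0e+00] F [ 0.8 -0.3 -1.3]
[0.5, -0.3275, 0.047] 0.006 xyz [0.174 0.001 0.008] w [ 0.0003 -0.0015  0.0016] rows> 0.8
[0.5, -0.3275, 0.1235] 0.006 xyz [ 0.     0.    -0.382] w [0. 0. 0.] rows> 1.8
```

Call:
jog_arm --plan '[{"x": 0.06, "y": 0.001, "z": 0.004, "wx": 0, "wy": -0.0008, "wz": 0.0008}, {"x": 0.12, "y": 0.001, "z": 0.008, "wx": 0, "wy": -0.0015, "wz": 0.0016}, {"x": 0.174, "y": 0.001, "z": 0.008, "wx": 0, "wy": -0.0015, "wz": 0.0016}, {"x": 0.174, "y": 0.001, "z": 0.008, "wx": 0, "wy": -0.0015, "wz": 0.0016}, {"x": 0.174, "y": 0.001, "z": 0.008, "wx": 0, "wy": -0.0015, "wz": 0.0016}]'

```text
t: 11.6
eef_pos: [0.5003, -0.3273, 0.0469]
tool_rot: [0.0, 1.0, 0.003, -0.0]
contact_force: [0.5, -0.1, -0.6]
gripper_width: 0.191
```

```bash
python3 - <<'E'
from h import *
legs([(.5,-.3275,.047,.006),(.5,-.3275,.1235,.006)])
a=cams.read_camera('side')[:,:,::-1];b=cams.read_camera('wrist')[:,:,::-1]
cv2.imwrite('pics/s7.png',np.hstack([cv2.resize(a[250:340,230:370],(420,270),interpolation=cv2.INTER_CUBIC),cv2.resize(b,(360,270))]))
E
```

```text
t 11.6 [ 0.5003 -0.3273  0.0469] yaw 0.0069 down [-1.e-04 -6.e-04 -1.e+00] F [ 0.5 -0.1 -0.6]
[0.5, -0.3275, 0.047] 0.006 xyz [-0.002  0.001 -0.001] w [0.0002 0.     0.0003] rows> 0.0
[0.5, -0.3275, 0.1235] 0.006 xyz [ 0.     0.    -0.382] w [0. 0. 0.] rows> 1.8
```

View pics/s7.png

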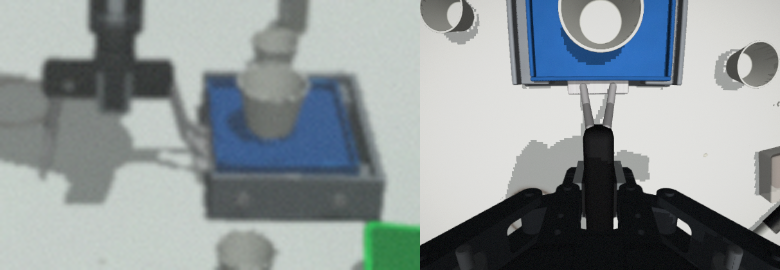

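The blade sits centred under the tray (wrist: blade 567-628, tray 525-675) with the wires just in front of the tray's edge. I'll back off 2 mm and lift gently.

Call:
jog_arm --plan '[{"x": -0.01, "y": 0, "z": 0, "wx": 0, "wy": 0, "wz": 0}, {"x": -0.01, "y": 0, "z": -0.03, "wx": 0, "wy": 0, "wz": 0}, {"x": -0.01, "y": 0, "z": -0.05, "wx": 0, "wy": 0, "wz": 0}, {"x": -0.01, "y": 0, "z": -0.06, "wx": 0, "wy": 0, "wz": 0}, {"x": -0.01, "y": 0, "z": -0.07, "wx": 0, "wy": 0, "wz": 0}, {"x": -0.01, "y": 0, "z": -0.08, "wx": 0, "wy": 0, "wz": 0}, {"x": -0.01, "y": 0, "z": -0.09, "wx": 0, "wy": 0, "wz": 0}, {"x": -0.01, "y": 0, "z": -0.1, "wx": 0, "wy": 0, "wz": 0}, {"x": -0.01, "y": 0, "z": -0.11, "wx": 0, "wy": 0, "wz": 0}, {"x": -0.01, "y": 0, "z": -0.12, "wx": 0, "wy": 0, "wz": 0}, {"x": -0.01, "y": 0, "z": -0.13, "wx": 0, "wy": 0, "wz": 0}, {"x": -0.01, "y": 0, "z": -0.13, "wx": 0, "wy": 0, "wz": 0}]'

```text
t: 12.7
eef_pos: [0.4973, -0.3278, 0.0732]
tool_rot: [0.0, 1.0, 0.003, -0.0]
contact_force: [0.3, 0.2, -2.4]
gripper_width: 0.192
```

```bash
python3 - <<'E'
from h import *
legs([(.498,-.3275,.135,.006)])
a=cams.read_camera('side')[:,:,::-1];b=cams.read_camera('wrist')[:,:,::-1]
cv2.imwrite('pics/s8.png',np.hstack([cv2.resize(a[250:340,230:370],(420,270),interpolation=cv2.INTER_CUBIC),cv2.resize(b,(360,270))]))
E
```

```text
t 12.7 [ 0.4973 -0.3278  0.0732] yaw 0.0056 down [-6.e-04 -9.e-04 -1.e+00] F [ 0.3  0.2 -2.4]
[0.498, -0.3275, 0.135] 0.006 xyz [ 0.004 -0.001 -0.309] w [ 0.0003  0.0002 -0.0001] rows> 1.5
```

View pics/s8.png

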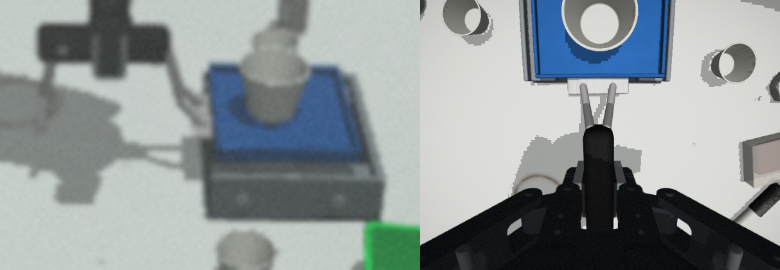

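The tray rides level on the blade with the crucible standing in it, clear of the rails. I'll raise it further, then carry it over.

Call:
jog_arm --plan '[{"x": 0, "y": 0, "z": -0.02, "wx": 0, "wy": 0, "wz": 0}, {"x": 0, "y": 0, "z": -0.05, "wx": 0, "wy": 0, "wz": 0}, {"x": 0, "y": 0, "z": -0.09, "wx": 0, "wy": 0, "wz": 0}, {"x": 0, "y": 0, "z": -0.13, "wx": 0, "wy": 0, "wz": 0}, {"x": 0, "y": 0, "z": -0.17, "wx": 0, "wy": 0, "wz": 0}, {"x": 0, "y": 0, "z": -0.21, "wx": 0, "wy": 0, "wz": 0}, {"x": 0, "y": 0, "z": -0.25, "wx": 0, "wy": 0, "wz": 0}, {"x": 0, "y": 0, "z": -0.28, "wx": 0, "wy": 0, "wz": 0}, {"x": 0, "y": 0, "z": -0.3, "wx": 0, "wy": 0, "wz": 0}, {"x": 0, "y": 0, "z": -0.31, "wx": 0, "wy": 0, "wz": 0}, {"x": 0, "y": 0, "z": -0.31, "wx": 0, "wy": 0, "wz": 0}]'

```text
t: 13.72
eef_pos: [0.4972, -0.3277, 0.1354]
tool_rot: [0.001, 1.0, 0.003, -0.0]
contact_force: [0.2, -0.4, -3.0]
gripper_width: 0.194
```

Call:
jog_arm --plan '[{"x": 0, "y": -0.02, "z": 0, "wx": 0, "wy": 0, "wz": 0}, {"x": 0, "y": -0.06, "z": 0, "wx": 0, "wy": 0, "wz": 0}, {"x": 0, "y": -0.12, "z": 0, "wx": 0, "wy": 0, "wz": 0}, {"x": 0, "y": -0.22, "z": 0, "wx": 0, "wy": 0, "wz": 0}, {"x": 0, "y": -0.34, "z": 0, "wx": 0, "wy": 0, "wz": 0}, {"x": 0, "y": -0.46, "z": 0, "wx": 0, "wy": 0, "wz": 0}, {"x": 0, "y": -0.58, "z": 0, "wx": 0, "wy": 0, "wz": 0}, {"x": 0, "y": -0.7, "z": 0, "wx": 0, "wy": 0, "wz": 0}, {"x": 0, "y": -0.82, "z": 0, "wx": 0, "wy": 0, "wz": 0}, {"x": 0, "y": -0.91, "z": 0, "wx": 0, "wy": 0, "wz": 0}, {"x": 0, "y": -0.97, "z": 0, "wx": 0, "wy": 0, "wz": 0}, {"x": 0, "y": -1, "z": 0, "wx": 0, "wy": 0, "wz": 0}]'

```text
t: 14.72
eef_pos: [0.4959, -0.1248, 0.135]
tool_rot: [0.0, 1.0, 0.005, -0.0]
contact_force: [-0.4, -0.1, -3.3]
gripper_width: 0.19
```

```bash
python3 - <<'E'
from h import *
legs([(.50,.07,.135,.02),(.51,.27,.135,.056)])
b=cams.read_camera('wrist')[:,:,::-1];cv2.imwrite('pics/w9.png',b)
E
```

```text
t 14.7167 [ 0.4959 -0.1248  0.135 ] yaw 0.0092 down [-9.e-04 -2.e-04 -1.e+00] F [-0.4 -0.1 -3.3]
[0.5, 0.07, 0.135] 0.02 xyz [ 0.03  -0.974 -0.   ] w [ 0.0001  0.0003 -0.0034] rows> 4.7
[0.51, 0.27, 0.135] 0.056 xyz [ 0.07  -0.999 -0.   ] w [ 0.      0.     -0.0115] rows> 4.8
```

Call:
jog_arm --plan '[{"x": 0.001, "y": -0.02, "z": 0, "wx": 0, "wy": 0, "wz": 0}, {"x": 0.002, "y": -0.06, "z": 0, "wx": 0, "wy": 0, "wz": 0}, {"x": 0.004, "y": -0.12, "z": 0, "wx": 0, "wy": 0, "wz": -0.0005}, {"x": 0.007, "y": -0.22, "z": 0, "wx": 0, "wy": 0, "wz": -0.001}, {"x": 0.01, "y": -0.34, "z": 0, "wx": 0, "wy": 0, "wz": -0.0015}, {"x": 0.014, "y": -0.46, "z": 0, "wx": 0, "wy": 0, "wz": -0.002}, {"x": 0.018, "y": -0.58, "z": 0, "wx": 0, "wy": 0, "wz": -0.0025}, {"x": 0.022, "y": -0.7, "z": 0, "wx": 0, "wy": 0, "wz": -0.003}, {"x": 0.025, "y": -0.82, "z": 0, "wx": 0, "wy": 0, "wz": -0.0034}, {"x": 0.028, "y": -0.91, "z": 0, "wx": 0, "wy": 0, "wz": -0.0034}, {"x": 0.03, "y": -0.96, "z": 0, "wx": 0, "wy": 0, "wz": -0.0034}, {"x": 0.03, "y": -0.974, "z": 0, "wx": 0, "wy": 0, "wz": -0.0034}]'

```text
t: 15.77
eef_pos: [0.5003, 0.0724, 0.1351]
tool_rot: [-0.0, 1.0, 0.011, -0.0]
contact_force: [0.5, 0.3, -2.0]
gripper_width: 0.19
```

Call:
jog_arm --plan '[{"x": 0.001, "y": -0.02, "z": 0, "wx": 0, "wy": 0, "wz": -0.0003}, {"x": 0.004, "y": -0.06, "z": 0, "wx": 0, "wy": 0, "wz": -0.0007}, {"x": 0.008, "y": -0.12, "z": 0, "wx": 0, "wy": 0, "wz": -0.0014}, {"x": 0.015, "y": -0.22, "z": 0, "wx": 0, "wy": 0, "wz": -0.0026}, {"x": 0.024, "y": -0.34, "z": 0, "wx": 0, "wy": 0, "wz": -0.004}, {"x": 0.032, "y": -0.46, "z": 0, "wx": 0, "wy": 0, "wz": -0.0054}, {"x": 0.04, "y": -0.58, "z": 0, "wx": 0, "wy": 0, "wz": -0.0068}, {"x": 0.049, "y": -0.7, "z": 0, "wx": 0, "wy": 0, "wz": -0.0082}, {"x": 0.057, "y": -0.82, "z": 0, "wx": 0, "wy": 0, "wz": -0.0095}, {"x": 0.064, "y": -0.91, "z": 0, "wx": 0, "wy": 0, "wz": -0.0105}, {"x": 0.068, "y": -0.97, "z": 0, "wx": 0, "wy": 0, "wz": -0.0115}, {"x": 0.07, "y": -0.999, "z": 0, "wx": 0, "wy": 0, "wz": -0.0115}]'

```text
t: 16.77
eef_pos: [0.5095, 0.2748, 0.1353]
tool_rot: [-0.001, 1.0, 0.03, -0.0]
contact_force: [0.2, 0.4, -2.0]
gripper_width: 0.192
```

```bash
python3 - <<'E'
from h import *
legs([(.5156,.2969,.135,.056),(.5156,.2969,.085,.056)])
o=monitor.get_obs();k=cams.get_calibration('wrist');b=cams.read_camera('wrist')[:,:,::-1]
h=mask_hull(np.ascontiguousarray(b),(100,120,60),(130,255,255),(150,0,420,180));print(cv2.boundingRect(h))
M=cams.get_calibration('scene');s=cams.read_camera('scene')[:,:,::-1]
cv2.imwrite('pics/s10.png',np.hstack([cv2.resize(b,(400,300)),cv2.resize(s[170:270,120:253],(400,300),interpolation=cv2.INTER_CUBIC)]))
E
```

```text
t 16.7667 [0.5095 0.2748 0.1353] yaw 0.0608 down [-5.0e-04  1.9e-03 -1.0e+00] F [ 0.2  0.4 -2. ]
[0.5156, 0.2969, 0.135] 0.056 xyz [ 0.037 -0.108  0.002] w [-0.0006  0.0001  0.0015] rows> 0.6
[0.5156, 0.2969, 0.085] 0.056 xyz [ 0.   -0.    0.25] w [0. 0. 0.] rows> 1.2
(164, 0, 222, 122)
```

The viewer's limit of 12 pictures is reached, so from here I check by numbers only. I'll locate the tray on the blade in wrist image w9, which has no blue stand beneath it, and in the current image.

```bash
python3 - <<'E'
from h import *
o=monitor.get_obs();k=cams.get_calibration('wrist');b=np.ascontiguousarray(cams.read_camera('wrist')[:,:,::-1]);cv2.imwrite('pics/w10.png',b)
E=np.array(k['extrinsics']);Rm=rot(o);Rc=Rm.as_matrix().T@E[:3,:3].T;c=Rm.inv().apply(-E[:3,:3].T@E[:3,3]-o['eef_pos'])
def tool(uv,zt):
    n=cv2.undistortPoints(np.float64([[uv]]),*K(k))[0,0];r=Rc@np.r_[n,1];return (c+r*(zt-c[2])/r[2])
for f in ['w9','w10']:
    im=cv2.imread(f'pics/{f}.png');m=cv2.inRange(cv2.cvtColor(im,cv2.COLOR_BGR2HSV),(100,120,40),(130,255,255))
    for r in range(20,150,10):
        x=np.where(m[r])[0];print(f,r,(x.min(),x.max(),len(x)) if len(x) else None,end='; ')
    print()
    x=[np.where(m[:200,cc])[0] for cc in range(200,361,20)];print([(int(a.max()) if len(a) else None) for a in x])
    r=80;q=np.where(m[r])[0];
    if len(q): print('L,R at rim',tool((q.min(),r),.0244).round(4),tool((q.max(),r),.0244).round(4))
    for cc,a in zip((220,340),(x[1],x[-2])):
        if len(a): print('front',tool((cc,a.max()),.0344).round(4),tool((cc,a.max()),.0244).round(4))
E
```

```text
w9 20 (np.int64(173), np.int64(384), 92); w9 30 (np.int64(174), np.int64(384), 94); w9 40 (np.int64(175), np.int64(383), 98); w9 50 (np.int64(175), np.int64(383), 108); w9 60 (np.int64(176), np.int64(382), 120); w9 70 (np.int64(176), np.int64(382), 144); w9 80 (np.int64(177), np.int64(381), 205); w9 90 (np.int64(178), np.int64(381), 204); w9 100 (np.int64(178), np.int64(380), 203); w9 110 (np.int64(179), np.int64(379), 201); w9 120 (np.int64(180), np.int64(378), 117); w9 130 None; w9 140 None; 
[120, 120, 120, 120, 119, 119, 119, 119, 119]
L,R at rim [ 0.088  -0.0498  0.0244] [0.0882 0.0481 0.0244]
front [ 0.0691 -0.0314  0.0344] [ 0.0691 -0.0297  0.0244]
front [0.0697 0.0309 0.0344] [0.0696 0.0291 0.0244]
w10 20 (np.int64(155), np.int64(385), 111); w10 30 (np.int64(156), np.int64(384), 111); w10 40 (np.int64(156), np.int64(384), 118); w10 50 (np.int64(157), np.int64(383), 125); w10 60 (np.int64(158), np.int64(382), 138); w10 70 (np.int64(158), np.int64(382), 163); w10 80 (np.int64(159), np.int64(382), 224); w10 90 (np.int64(160), np.int64(381), 222); w10 100 (np.int64(160), np.int64(380), 221); w10 110 (np.int64(161), np.int64(380), 220); w10 120 (np.int64(164), np.int64(378), 161); w10 130 None; w10 140 None; 
[121, 120, 120, 120, 119, 119, 120, 119, 120]
L,R at rim [ 0.0882 -0.0586  0.0244] [0.0882 0.0486 0.0244]
front [ 0.0691 -0.0314  0.0344] [ 0.0691 -0.0297  0.0244]
front [0.0697 0.0309 0.0344] [0.0696 0.0291 0.0244]
```

```bash
python3 - <<'E'
from h import *
k=cams.get_calibration('wrist');im=cv2.imread('pics/w10.png')
m=cv2.inRange(cv2.cvtColor(im,cv2.COLOR_BGR2HSV),(100,80,30),(130,255,255))
for r in (5,20,40,60,80,100,110,114,118,122,126,130):
    x=np.where(m[r])[0]
    if len(x): print(r,x.min(),plane(k,(x.min(),r),.033)[:2].round(4))
legs([(.5150,.2975,.125,.056),(.5150,.2975,.085,.056)])
E
```

```text
5 154 [0.6512 0.3658]
20 155 [0.6416 0.3651]
40 156 [0.6286 0.3645]
60 157 [0.6154 0.3639]
80 159 [0.6021 0.3626]
100 160 [0.5885 0.3621]
110 161 [0.5815 0.3615]
114 161 [0.5787 0.3615]
118 161 [0.5759 0.3616]
t 16.9167 [0.5098 0.2717 0.135 ] yaw 0.0581 down [-9.e-04 -1.e-04 -1.e+00] F [-0.1 -0.8 -3.4]
[0.515, 0.2975, 0.125] 0.056 xyz [ 0.034 -0.127  0.05 ] w [0.     0.0003 0.0007] rows> 0.7
[0.515, 0.2975, 0.085] 0.056 xyz [ 0.  -0.   0.2] w [0. 0. 0.] rows> 1.0
```

Call:
jog_arm --plan '[{"x": 0.004, "y": -0.015, "z": 0, "wx": 0, "wy": 0, "wz": 0}, {"x": 0.01, "y": -0.04, "z": 0.01, "wx": 0, "wy": 0, "wz": 0}, {"x": 0.018, "y": -0.075, "z": 0.03, "wx": 0, "wy": 0, "wz": 0.0007}, {"x": 0.025, "y": -0.105, "z": 0.06, "wx": 0, "wy": 0, "wz": 0.0007}, {"x": 0.028, "y": -0.117, "z": 0.1, "wx": 0, "wy": 0, "wz": 0.0007}, {"x": 0.028, "y": -0.117, "z": 0.14, "wx": 0, "wy": 0, "wz": 0.0007}, {"x": 0.028, "y": -0.117, "z": 0.18, "wx": 0, "wy": 0, "wz": 0.0007}, {"x": 0.028, "y": -0.117, "z": 0.21, "wx": 0, "wy": 0, "wz": 0.0007}, {"x": 0.028, "y": -0.117, "z": 0.225, "wx": 0, "wy": 0, "wz": 0.0007}, {"x": 0.028, "y": -0.117, "z": 0.225, "wx": 0, "wy": 0, "wz": 0.0007}, {"x": 0.028, "y": -0.117, "z": 0.225, "wx": 0, "wy": 0, "wz": 0.0007}]'

```text
t: 17.83
eef_pos: [0.514, 0.2951, 0.0899]
tool_rot: [0.0, 1.0, 0.028, -0.001]
contact_force: [0.8, -0.0, -3.7]
gripper_width: 0.188
```

```bash
python3 - <<'E'
from h import *
cams.read_camera('side');cams.read_camera('side')
legs([(.514,.2954,.09,.056)])
k=cams.get_calibration('wrist');im=np.ascontiguousarray(cams.read_camera('wrist')[:,:,::-1]);cv2.imwrite('pics/w11.png',im)
hsv=cv2.cvtColor(im,cv2.COLOR_BGR2HSV);m=cv2.inRange(hsv,(100,80,30),(130,255,255))
def runs(a):
    d=np.flatnonzero(np.diff(np.r_[0,a>0,0]));return [(int(p),int(q-1)) for p,q in zip(d[::2],d[1::2]) if q-p>2]
for r in (15,45,80,100,110,120,130,140,150): 
    u=runs(m[r]);print(r,u,[plane(k,(c,r),.033)[:2].round(4).tolist() for c in (u[0][0],u[-1][1])] if u else '')
for c in (140,150,160,170,180,350,360,370,380,390,400):print(c,runs(m[:220,c]),end=' ')
E
```

```text
t 17.9333 [0.5143 0.2955 0.0905] yaw 0.0558 down [-1.e-04  4.e-04 -1.e+00] F [-0.2 -0.  -2.2]
[0.514, 0.2954, 0.09] 0.056 xyz [-0.002  0.     0.002] w [-0.0001  0.     -0.0001] rows> 0.0
15 [(164, 219), (340, 385)] [[0.6375, 0.3674], [0.6444, 0.2446]]
45 [(166, 226), (333, 384)] [[0.6216, 0.3663], [0.6285, 0.2434]]
80 [(168, 382)] [[0.6026, 0.3653], [0.6096, 0.2423]]
100 [(170, 381)] [[0.5915, 0.3642], [0.5985, 0.2415]]
110 [(170, 380)] [[0.5858, 0.3643], [0.5928, 0.2414]]
120 [(171, 379)] [[0.5801, 0.3638], [0.5871, 0.2413]]
130 [(173, 177), (184, 211)] [[0.5744, 0.3626], [0.5754, 0.3399]]
140 [] 
150 [] 
140 [] 150 [] 160 [] 170 [(0, 112)] 180 [(0, 129)] 350 [(0, 129)] 360 [(0, 129)] 370 [(0, 127)] 380 [(0, 112)] 390 [] 400 []
```

```bash
python3 - <<'E'
import cv2
im=cv2.imread('pics/w11.png')
for r in (15,60,100):
    print(r,'L',[im[r,c].tolist() for c in range(158,182,2)]);print('  R',[im[r,c].tolist() for c in range(374,402,2)])
E
```

```text
15 L [[204, 207, 207], [206, 211, 209], [206, 210, 209], [147, 95, 55], [164, 97, 39], [155, 91, 40], [67, 41, 18], [53, 30, 11], [142, 82, 33], [168, 98, 46], [123, 72, 31], [47, 28, 1]]
  R [[168, 100, 42], [95, 56, 24], [47, 25, 5], [94, 55, 26], [160, 93, 42], [157, 92, 39], [155, 157, 156], [206, 211, 210], [207, 211, 210], [207, 211, 211], [208, 212, 211], [206, 210, 209], [207, 212, 212], [207, 210, 212]]
60 L [[211, 215, 214], [210, 213, 214], [211, 216, 215], [211, 215, 214], [132, 121, 115], [164, 96, 41], [171, 100, 41], [117, 69, 29], [52, 28, 4], [132, 78, 36], [169, 99, 43], [147, 85, 36]]
  R [[166, 96, 44], [48, 27, 10], [94, 53, 23], [160, 94, 40], [158, 93, 41], [184, 180, 175], [213, 217, 216], [211, 215, 215], [212, 215, 215], [212, 215, 215], [210, 214, 214], [211, 214, 216], [212, 215, 217], [212, 214, 215]]
100 L [[215, 219, 219], [215, 219, 219], [215, 219, 219], [214, 218, 218], [214, 218, 219], [209, 212, 210], [153, 91, 42], [175, 102, 44], [148, 87, 38], [53, 32, 10], [108, 62, 25], [169, 100, 42]]
  R [[45, 27, 8], [106, 63, 26], [168, 98, 42], [157, 92, 39], [196, 196, 193], [217, 220, 219], [216, 219, 219], [215, 218, 218], [214, 218, 218], [216, 219, 220], [213, 218, 218], [215, 218, 218], [216, 219, 220], [216, 219, 219]]
```

The stand sits about 1.5 mm left of and 3-4 mm further back than the tray's present spot. I'll correct that and lower it slowly.

Call:
jog_arm --plan '[{"x": 0.008, "y": -0.004, "z": 0.01, "wx": 0, "wy": 0, "wz": 0}, {"x": 0.015, "y": -0.0075, "z": 0.03, "wx": 0, "wy": 0, "wz": 0}, {"x": 0.015, "y": -0.0075, "z": 0.055, "wx": 0, "wy": 0, "wz": 0}, {"x": 0.015, "y": -0.0075, "z": 0.08, "wx": 0, "wy": 0, "wz": 0}, {"x": 0.015, "y": -0.0075, "z": 0.1, "wx": 0, "wy": 0, "wz": 0}, {"x": 0.015, "y": -0.0075, "z": 0.115, "wx": 0, "wy": 0, "wz": 0}, {"x": 0.015, "y": -0.0075, "z": 0.12, "wx": 0, "wy": 0, "wz": 0}, {"x": 0.015, "y": -0.0075, "z": 0.12, "wx": 0, "wy": 0, "wz": 0}]'

```text
t: 18.65
eef_pos: [0.517, 0.297, 0.0661]
tool_rot: [-0.0, 1.0, 0.028, -0.0]
contact_force: [0.6, 0.3, -3.1]
gripper_width: 0.189
```

```bash
python3 - <<'E'
from h import *
cams.read_camera('side')
legs([(.5172,.297,.047,.056)])
k=cams.get_calibration('wrist');im=np.ascontiguousarray(cams.read_camera('wrist')[:,:,::-1]);cv2.imwrite('pics/w12.png',im)
hsv=cv2.cvtColor(im,cv2.COLOR_BGR2HSV);m=cv2.inRange(hsv,(100,80,30),(130,255,255))
def runs(a):
    d=np.flatnonzero(np.diff(np.r_[0,a>0,0]));return [(int(p),int(q-1)) for p,q in zip(d[::2],d[1::2]) if q-p>2]
for r in (15,60,100,120,125,130,135): print(r,runs(m[r]))
for c in (160,165,170,175,180,200,350,360,370,380,385,390):print(c,runs(m[:220,c]),end=' ')
print()
for r in (60,100):
    print(r,'L',[im[r,c].tolist()[0] for c in range(150,184)]);print('  R',[im[r,c].tolist()[0] for c in range(370,402)])
E
```

```text
t 18.7 [0.5171 0.2972 0.0664] yaw 0.0559 down [-3.e-04  3.e-04 -1.e+00] F [-0.3  0.  -2.5]
[0.5172, 0.297, 0.047] 0.056 xyz [0.    0.001 0.097] w [-0.0001  0.0001 -0.    ] rows> 0.5
15 [(152, 219), (340, 401)]
60 [(155, 236), (323, 399)]
100 [(158, 396)]
120 [(159, 395)]
125 [(160, 217), (338, 394)]
130 [(160, 217), (337, 394)]
135 [(161, 214), (344, 379), (388, 393)]
160 [(0, 131)] 165 [(0, 137)] 170 [(0, 136)] 175 [(0, 136)] 180 [(0, 136)] 200 [(0, 136)] 350 [(0, 135)] 360 [(0, 135)] 370 [(0, 135)] 380 [(0, 134)] 385 [(0, 134)] 390 [(0, 135)] 
60 L [218, 217, 217, 218, 183, 156, 167, 175, 177, 169, 150, 103, 57, 59, 56, 56, 71, 142, 165, 168, 172, 170, 169, 172, 170, 156, 149, 163, 175, 171, 152, 98, 61, 56]
  R [184, 184, 184, 175, 107, 60, 50, 55, 94, 145, 166, 172, 163, 151, 161, 174, 130, 74, 53, 51, 46, 51, 82, 136, 157, 177, 171, 168, 164, 176, 217, 218]
100 L [218, 219, 219, 219, 219, 220, 221, 179, 154, 166, 176, 180, 174, 151, 97, 49, 49, 56, 58, 81, 143, 172, 173, 174, 174, 171, 172, 157, 136, 160, 174, 181, 166, 118]
  R [184, 184, 159, 89, 46, 56, 107, 155, 174, 174, 163, 140, 165, 172, 154, 81, 49, 51, 53, 50, 102, 102, 172, 176, 172, 169, 157, 172, 220, 219, 218, 221]
```

Both cheeks are now visible at row 60 (154-161 and 392-399) round the tray (175-383). The tray is centred to about 1 mm, and about 2 mm towards the front. I'm lowering it onto the rails.

Call:
jog_arm --plan '[{"x": 0, "y": 0, "z": 0.01, "wx": 0, "wy": 0, "wz": 0}, {"x": 0, "y": -0.004, "z": 0.02, "wx": 0, "wy": 0, "wz": 0}, {"x": 0, "y": -0.004, "z": 0.03, "wx": 0, "wy": 0, "wz": 0}, {"x": 0, "y": -0.004, "z": 0.04, "wx": 0, "wy": 0, "wz": 0}, {"x": 0, "y": -0.004, "z": 0.05, "wx": 0, "wy": 0, "wz": 0}, {"x": 0, "y": -0.004, "z": 0.06, "wx": 0, "wy": 0, "wz": 0}, {"x": 0, "y": -0.004, "z": 0.07, "wx": 0, "wy": 0, "wz": 0}, {"x": 0, "y": -0.004, "z": 0.08, "wx": 0, "wy": 0, "wz": 0}, {"x": 0, "y": -0.004, "z": 0.09, "wx": 0, "wy": 0, "wz": 0}, {"x": 0, "y": -0.004, "z": 0.092, "wx": 0, "wy": 0, "wz": 0}, {"x": 0, "y": -0.004, "z": 0.092, "wx": 0, "wy": 0, "wz": 0}]'

```text
t: 19.67
eef_pos: [0.5172, 0.298, 0.048]
tool_rot: [-0.0, 1.0, 0.028, -0.0]
contact_force: [-0.3, -0.7, -1.0]
gripper_width: 0.191
```

```bash
python3 - <<'E'
from h import *
cams.read_camera('side')
legs([(.5172,.2978,.048,.056),(.5172-.12*np.cos(.056),.2978-.12*np.sin(.056),.048,.056)])
im=np.ascontiguousarray(cams.read_camera('wrist')[:,:,::-1]);cv2.imwrite('pics/w13.png',im)
for r in (60,100):
    print(r,'L',[im[r,c].tolist()[0] for c in range(145,184)]);print('  R',[im[r,c].tolist()[0] for c in range(370,412)])
for c in (170,180,200,360):print(c,[im[r,c].tolist()[0] for r in range(105,150)])
E
```

```text
t 19.7167 [0.5172 0.2981 0.0481] yaw 0.0558 down [-0.e+00  5.e-04 -1.e+00] F [-0.5 -0.2 -1. ]
[0.5172, 0.2978, 0.048] 0.056 xyz [-0.     0.001  0.001] w [-0.0002  0.     -0.0001] rows> 0.0
[np.float64(0.39738811083265985), np.float64(0.29108351176930936), 0.048] 0.056 xyz [-0.6 -0.  -0. ] w [0. 0. 0.] rows> 2.9
60 L [173, 178, 177, 162, 138, 95, 58, 56, 57, 57, 55, 98, 146, 170, 174, 174, 173, 174, 177, 173, 174, 172, 150, 172, 181, 182, 163, 121, 58, 57, 60, 121, 171, 182, 183, 183, 184, 183, 182]
  R [188, 187, 188, 187, 189, 185, 185, 187, 186, 186, 185, 157, 80, 52, 51, 74, 122, 158, 176, 177, 172, 166, 178, 183, 180, 180, 181, 179, 177, 172, 144, 84, 52, 49, 48, 50, 55, 98, 135, 157, 173, 173]
100 L [218, 160, 168, 177, 182, 185, 174, 148, 109, 64, 50, 56, 58, 59, 85, 142, 174, 175, 175, 175, 175, 175, 176, 172, 136, 157, 175, 185, 180, 145, 99, 59, 60, 70, 104, 155, 184, 185, 186]
  R [186, 187, 186, 186, 188, 188, 187, 156, 119, 98, 64, 53, 52, 89, 136, 174, 181, 174, 161, 145, 179, 182, 180, 180, 181, 181, 178, 166, 150, 51, 53, 55, 50, 51, 81, 126, 157, 177, 180, 176, 177, 1
[... 215 characters left out ...]
, 225, 224, 226]
180 [162, 162, 142, 115, 113, 112, 109, 114, 114, 102, 139, 170, 173, 167, 151, 124, 96, 113, 115, 114, 116, 176, 177, 176, 175, 176, 175, 177, 175, 175, 174, 167, 145, 107, 49, 111, 194, 224, 225, 224, 226, 225, 225, 225, 225]
200 [185, 185, 184, 184, 183, 182, 184, 184, 182, 127, 154, 180, 175, 173, 150, 116, 117, 183, 183, 183, 180, 180, 181, 183, 181, 179, 180, 182, 177, 180, 177, 165, 144, 103, 47, 126, 201, 224, 226, 224, 225, 225, 225, 224, 226]
360 [190, 191, 190, 191, 192, 193, 191, 191, 156, 153, 170, 182, 175, 170, 138, 91, 116, 118, 114, 133, 183, 184, 186, 184, 183, 185, 184, 184, 186, 180, 164, 126, 82, 63, 125, 163, 199, 224, 225, 224, 225, 224, 225, 225, 225]
```

The tray rests on the rails: the margin at the cheeks is 10 px on the left and 9 on the right, and the wrist force is back to that of the lifter alone. I'll draw the lifter straight out.

Call:
jog_arm --plan '[{"x": -0.02, "y": 0, "z": 0, "wx": 0, "wy": 0, "wz": 0}, {"x": -0.06, "y": 0, "z": 0, "wx": 0, "wy": 0, "wz": 0}, {"x": -0.12, "y": 0, "z": 0, "wx": 0, "wy": 0, "wz": 0}, {"x": -0.18, "y": 0, "z": 0, "wx": 0, "wy": 0, "wz": 0}, {"x": -0.24, "y": 0, "z": 0, "wx": 0, "wy": 0, "wz": 0}, {"x": -0.3, "y": 0, "z": 0, "wx": 0, "wy": 0, "wz": 0}, {"x": -0.36, "y": 0, "z": 0, "wx": 0, "wy": 0, "wz": 0}, {"x": -0.43, "y": 0, "z": 0, "wx": 0, "wy": 0, "wz": 0}, {"x": -0.5, "y": 0, "z": 0, "wx": 0, "wy": 0, "wz": 0}, {"x": -0.57, "y": 0, "z": 0, "wx": 0, "wy": 0, "wz": 0}, {"x": -0.6, "y": 0, "z": 0, "wx": 0, "wy": 0, "wz": 0}, {"x": -0.6, "y": 0, "z": 0, "wx": 0, "wy": 0, "wz": 0}]'

```text
t: 20.77
eef_pos: [0.3956, 0.2913, 0.0482]
tool_rot: [-0.0, 1.0, 0.029, -0.0]
contact_force: [1.0, -0.2, -1.2]
gripper_width: 0.191
```

```bash
python3 - <<'E'
from h import *
legs([(.3974,.2911,.0374,.056)])
cams.read_camera('scene');cams.read_camera('side')
for c in('scene','side'):
    k=cams.get_calibration(c)
    for n,z in [('tray',.026),('cup',.029),('blue_stand',0),('lifter',.0),('black_vial',0)]:
        print(c,n,[(plane(k,d['location'],z)[:2].round(3).tolist(),round(d['confidence'],2)) for d in finder.place_of(c,n)][:4])
E
```

```text
t 20.7667 [0.3956 0.2913 0.0482] yaw 0.0578 down [-7.e-04  0.e+00 -1.e+00] F [ 1.  -0.2 -1.2]
[0.3974, 0.2911, 0.0374] 0.056 xyz [0.009 0.002 0.054] w [-0.      0.0002  0.0006] rows> 0.3
scene tray []
scene cup [([0.591, -0.191], 0.37)]
scene blue_stand []
scene lifter [([0.495, 0.304], 0.59)]
scene black_vial [([0.646, 0.14], 0.42)]
side tray [([0.627, 0.292], 0.61)]
side cup [([0.635, 0.34], 0.61), ([0.581, -0.479], 0.58), ([0.615, -0.254], 0.45)]
side blue_stand [([0.632, 0.296], 0.6)]
side lifter [([0.482, 0.331], 0.76)]
side black_vial [([0.643, 0.133], 0.41)]
```

The tray stayed on the blue stand and the lifter is out. I'm lowering it to the bench.

Call:
jog_arm --plan '[{"x": 0, "y": 0, "z": 0.015, "wx": 0, "wy": 0, "wz": 0}, {"x": 0, "y": 0, "z": 0.03, "wx": 0, "wy": 0, "wz": 0}, {"x": 0, "y": 0, "z": 0.04, "wx": 0, "wy": 0, "wz": 0}, {"x": 0, "y": 0, "z": 0.048, "wx": 0, "wy": 0, "wz": 0}, {"x": 0, "y": 0, "z": 0.053, "wx": 0, "wy": 0, "wz": 0}, {"x": 0, "y": 0, "z": 0.053, "wx": 0, "wy": 0, "wz": 0}, {"x": 0, "y": 0, "z": 0.053, "wx": 0, "wy": 0, "wz": 0}]'

```text
t: 21.95
eef_pos: [0.3975, 0.2914, 0.0376]
tool_rot: [-0.0, 1.0, 0.028, 0.0]
contact_force: [-1.3, -0.2, -1.2]
gripper_width: 0.191
```

Call:
jog_arm --plan '[{"x": 0, "y": 0, "z": 0.004, "wx": 0, "wy": 0, "wz": 0}, {"x": 0, "y": 0, "z": 0.007, "wx": 0, "wy": 0, "wz": 0}, {"x": 0, "y": 0, "z": 0.007, "wx": 0, "wy": 0, "wz": 0}]'

```text
t: 22.2
eef_pos: [0.3974, 0.2915, 0.0373]
tool_rot: [-0.0, 1.0, 0.028, 0.0]
contact_force: [-5.1, -3.7, 15.2]
gripper_width: 0.193
```

Call:
jog_arm --plan '[{"x": 0, "y": 0, "z": 0, "wx": 0, "wy": 0, "wz": 0}, {"x": 0, "y": 0, "z": 0, "wx": 0, "wy": 0, "wz": 0}, {"x": 0, "y": 0, "z": 0, "wx": 0, "wy": 0, "wz": 0}, {"x": 0, "y": 0, "z": 0, "wx": 0, "wy": 0, "wz": 0}, {"x": 0, "y": 0, "z": 0, "wx": 0, "wy": 0, "wz": 0}, {"x": 0, "y": 0, "z": 0, "wx": 0, "wy": 0, "wz": 0}, {"x": 0, "y": 0, "z": 0, "wx": 0, "wy": 0, "wz": 0}, {"x": 0, "y": 0, "z": 0, "wx": 0, "wy": 0, "wz": 0}, {"x": 0, "y": 0, "z": 0, "wx": 0, "wy": 0, "wz": 0}, {"x": 0, "y": 0, "z": 0, "wx": 0, "wy": 0, "wz": 0}]' --hand 1

```text
t: 23.03
eef_pos: [0.3974, 0.2915, 0.0373]
tool_rot: [-0.0, 1.0, 0.028, 0.0]
contact_force: [-0.1, -0.0, 0.1]
gripper_width: 1.0
```

```bash
python3 - <<'E'
from h import *
legs([(.3975,.2914,.19,.056)])
k=cams.get_calibration('wrist');im=np.ascontiguousarray(cams.read_camera('wrist')[:,:,::-1]);cv2.imwrite('pics/w14.png',im)
g=cv2.cvtColor(im,cv2.COLOR_BGR2GRAY)
for r in (240,280): print(r,[(int(c)) for c in np.flatnonzero(np.abs(np.diff((g[r]<45).astype(int))))])
print(monitor.get_obs()['gripper_width'])
E
```

```text
t 23.0333 [0.3974 0.2915 0.0373] yaw 0.0558 down [ 3.e-04  0.e+00 -1.e+00] F [-0.1 -0.   0.1]
[0.3975, 0.2914, 0.19] 0.056 xyz [ 0.001  0.    -0.764] w [ 0.     -0.0001 -0.0001] rows> 3.7
240 [254, 301]
280 [135, 144, 156, 179, 255, 301, 377, 399, 412, 421]
0.9981086394586419
```

Call:
jog_arm --plan '[{"x": 0, "y": 0, "z": -0.05, "wx": 0, "wy": 0, "wz": 0}, {"x": 0, "y": 0, "z": -0.15, "wx": 0, "wy": 0, "wz": 0}, {"x": 0, "y": 0, "z": -0.3, "wx": 0, "wy": 0, "wz": 0}, {"x": 0, "y": 0, "z": -0.45, "wx": 0, "wy": 0, "wz": 0}, {"x": 0, "y": 0, "z": -0.6, "wx": 0, "wy": 0, "wz": 0}, {"x": 0, "y": 0, "z": -0.75, "wx": 0, "wy": 0, "wz": 0}, {"x": 0, "y": 0, "z": -0.9, "wx": 0, "wy": 0, "wz": 0}, {"x": 0, "y": 0, "z": -0.95, "wx": 0, "wy": 0, "wz": 0}, {"x": 0, "y": 0, "z": -0.95, "wx": 0, "wy": 0, "wz": 0}, {"x": 0, "y": 0, "z": -0.95, "wx": 0, "wy": 0, "wz": 0}]'

```text
t: 23.92
eef_pos: [0.3973, 0.2913, 0.2276]
tool_rot: [-0.0, 1.0, 0.028, 0.001]
contact_force: [-1.0, -0.4, -0.8]
gripper_width: 1.001
```

```bash
python3 - <<'E'
from h import *
legs([])
for c in('wrist','side','scene'):
    k=cams.get_calibration(c);im=cams.read_camera(c);cv2.imwrite(f'pics/end_{c}.png',im[:,:,::-1])
    for n,z in [('tray',.026),('cup',.029),('blue_stand',0),('lifter',.0),('lifter_grip',.055),('black_vial',0),('blue_vial',0)]:
        print(c,n,[(plane(k,d['location'],z)[:2].round(3).tolist(),round(d['confidence'],2)) for d in finder.place_of(c,n)][:4])
k=cams.get_calibration('wrist');im=cv2.imread('pics/end_wrist.png');m=cv2.inRange(cv2.cvtColor(im,cv2.COLOR_BGR2HSV),(100,80,30),(130,255,255))
ys,xs=np.where(m);print(im.shape,len(xs),(xs.min(),xs.max(),ys.min(),ys.max()) if len(xs) else '')
for r in (3,12,20):
    if m[r].any():
        a=im[r,:,0].astype(int);d=np.flatnonzero(np.abs(np.diff(a))>40);print(r,d.tolist(),[round(float(plane(k,(c,r),.033)[1]),4) for c in d])
E
```

```text
t 23.9167 [0.3973 0.2913 0.2276] yaw 0.0557 down [ 1.2e-03  4.0e-04 -1.0e+00] F [-1.  -0.4 -0.8]
wrist tray []
wrist cup []
wrist blue_stand []
wrist lifter [([0.496, 0.298], 0.76)]
wrist lifter_grip [([0.396, 0.292], 0.78)]
wrist black_vial []
wrist blue_vial []
side tray [([0.627, 0.308], 0.76)]
side cup [([0.581, -0.476], 0.82), ([0.611, -0.251], 0.5), ([0.632, 0.326], 0.49)]
side blue_stand [([0.63, 0.28], 0.58)]
side lifter [([0.489, 0.31], 0.73)]
side lifter_grip [([0.401, 0.259], 0.84)]
side black_vial [([0.643, 0.136], 0.44)]
side blue_vial [([0.644, -0.154], 0.77)]
scene tray []
scene cup [([0.594, -0.191], 0.53), ([0.554, -0.425], 0.38)]
scene blue_stand [([0.615, 0.308], 0.83)]
scene lifter [([0.492, 0.303], 0.78)]
scene lifter_grip [([0.405, 0.3], 0.67)]
scene black_vial [([0.642, -0.351], 0.72), ([0.654, 0.138], 0.67)]
scene blue_vial [([0.637, -0.155], 0.59), ([0.648, -0.352], 0.59)]
(420, 560, 3) 517 (np.int64(30), np.int64(524), np.int64(0), np.int64(400))
3 [214, 215, 342, 489, 492] [0.3624, 0.3615, 0.2438, 0.1023, 0.0992]
```

The lifter stands on the bench. A last look from above the stand checks the tray by numbers.

Call:
jog_arm --plan '[{"x": 0.1, "y": 0, "z": 0, "wx": 0, "wy": 0, "wz": 0}, {"x": 0.25, "y": 0, "z": -0.03, "wx": 0, "wy": 0, "wz": 0}, {"x": 0.4, "y": 0, "z": -0.06, "wx": 0, "wy": 0, "wz": 0}, {"x": 0.55, "y": 0, "z": -0.1, "wx": 0, "wy": 0, "wz": 0}, {"x": 0.65, "y": 0, "z": -0.1, "wx": 0, "wy": 0, "wz": 0}, {"x": 0.65, "y": 0, "z": -0.1, "wx": 0, "wy": 0, "wz": 0}, {"x": 0.65, "y": 0, "z": -0.1, "wx": 0, "wy": 0, "wz": 0}, {"x": 0.65, "y": 0, "z": -0.1, "wx": 0, "wy": 0, "wz": 0}]'

```text
t: 25.78
eef_pos: [0.5261, 0.2988, 0.2468]
tool_rot: [0.0, 1.0, 0.028, -0.001]
contact_force: [-0.4, -0.2, 0.2]
gripper_width: 0.996
```

```bash
python3 - <<'E'
from h import *
legs([])
k=cams.get_calibration('wrist');im=np.ascontiguousarray(cams.read_camera('wrist')[:,:,::-1]);cv2.imwrite('pics/end_w2.png',im)
for n,z in [('tray',.026),('cup',.029),('blue_stand',0),('lifter',.0)]:
    print(n,[(plane(k,d['location'],z)[:2].round(3).tolist(),round(d['confidence'],2)) for d in finder.place_of('wrist',n)][:4],[d['bbox'] for d in finder.find_in('wrist',n)][:2])
a=im[:,:,0].astype(int)
for r in (60,110): 
    d=np.flatnonzero(np.abs(np.diff(a[r]))>30);print(r,d.tolist())
for c in (235,320):
    d=np.flatnonzero(np.abs(np.diff(a[:200,c]))>30);print('col',c,d.tolist())
E
```

```text
t 25.7833 [0.5261 0.2988 0.2468] yaw 0.0564 down [-1.1e-03 -3.0e-04 -1.0e+00] F [-0.4 -0.2  0.2]
tray [([0.502, 0.294], 0.35)] [[227.5, 38.1, 104.5, 92.6], [406.1, 67.1, 49.4, 28.1]]
cup [([0.628, 0.308], 0.69)] [[253.7, 60.5, 53.0, 54.4], [230.1, 36.6, 100.1, 95.7]]
blue_stand [([0.608, 0.013], 0.17)] [[217.1, 27.7, 127.6, 113.2]]
lifter [([0.496, 0.293], 0.65)] []
60 [216, 220, 222, 231, 233, 324, 326, 334, 336, 340]
110 [222, 224, 232, 234, 257, 266, 291, 293, 323, 324, 325, 332, 333, 334, 467, 470, 471, 505]
col 235 [33, 34, 36, 37, 40, 41, 42, 136, 138, 187]
col 320 [11, 21, 22, 27, 33, 35, 36, 39, 40, 41, 42, 136, 137, 138]
```

```bash
python3 -c "
from h import *
print(bot.hand_in()); print(monitor.get_obs()['t'])"
```

```text
the job is handed in; nothing more can be done
None
the job is handed in; nothing more can be done
```

The blue tray, with the white crucible still in it, is on the blue stand, and the lifter is back on the bench. I handed the job in at about 26 s of the 70 s allowed, with no verdict reported.

I gripped the lifter by its handle and slid the blade under the tray. I raised the tray to about 0.10 m, carried it to the blue stand and set it down. Then I drew the lifter out, stood it on the bench and opened the gripper.

**Last checks:**
- **Tray:** it sits centred between the cheeks to about 1 mm, and about 1–2 mm towards the front of the seat. The turn follows the stand, about 0.056 rad.
- **Crucible:** the wrist camera finds it standing near the tray's middle, at about (0.628, 0.308).
- **Lifter:** it stands with its blade middle about 0.14 m from the blue seat. The gripper is open and clear of everything, and the wrist force is near zero.
- **Vials:** both were still found at their starting places in the last scene and side pictures.

**What disagreed:**
- The stand's x position came out 0.626 from the fixed cameras and 0.633 from the wrist camera. I used the wrist value for the placing.
- The finder sometimes missed the tray and once mistook the lifter for it. The last tray position therefore rests on edge measurements in the wrist picture, not on a viewed image, because the 12-picture limit was used up before the set-down.

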